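# Unlock the worn strongbox at the parts counter

## Task

Unlock the strongbox and open its drawer: turn the left dial clockwise to 3 and then slowly on a little past it until it stops firmly against the dropped latch, then in the same way the right dial to 7 and a little past it, and then pull the drawer out at least 4 cm and let go. The lock is worn, so feel for that stop and never force a dial against it or tug hard at a locked drawer, and leave everything else where it is.

Things in the scene. Friction and masses are not known exactly. Their poses are not given: they have to be found in the camera images.
- strongbox: Fixed grey steel box, 180 deep (x), 300 wide (y), 80 mm high. Origin: centre of its underside; x from its front (drawer side, towards the robot) to its back, y to its left seen from the front. On its top, centred, a lock case 106 (x) by 262 (y) by 18 mm high (top 98 mm above the table) carries two dials, axes 75 mm left and right of centre. Position and yaw (up to 0.25 rad) vary.
- left_dial (a joint): Angle (rad) of the left black knob, growing clockwise from above: number x 0.6283, range 0 to 5.9; at 0 the pointer looks to the back of the box (its +x). Numbers 0 to 9 on the case increase clockwise. Starts 0.45 to 1.25 before 3 (1.885). Friction 0.06 N m. The worn notch comes 0.10 to 0.45 past 3, different each time; there the latch drops in and leaves the dial some 0.15 rad of play.
- right_dial (a joint): The same for the right dial. It starts 0.45 to 1.25 rad before 7 (4.398); its notch comes 0.10 to 0.45 past 7, independent of the left one, and the latch can drop there only when it already sits in the left wheel.
- left_dial_grip (a point): On the left dial's axis, 26 mm above the case (124 mm above the table), in the upper half of its grip bar, which is 44 long, 14 thick and spans 4 to 36 mm above the case (top 134 mm above the table), over a 50 mm round flange 5 mm high. The point's x axis runs along the bar to the pointer (white line and nose).
- right_dial_grip (a point): The same point of the right dial.
- lock_case (a point): Centre of the lock case's top. Inside, a sprung latch (2.5 to 3.5 N) drops to the right, 7 mm when the left dial meets its notch and 7 mm more when the right one does: only then is the drawer free. Its 10 mm steel rod stands out of the case's right end, near the front, by 2, 9 and 16 mm. It takes 0.2 s to drop: turn slower than 0.2 rad/s past the number.
- latch_rod_exit (a point): Where that rod leaves the case's right end (131 mm right of and 44 mm before the box's centre, 89 mm above the table). Once dropped, the latch bears on the dial's hidden wheel about 25 mm from its axis: turning on against it is felt as a steep rise of torque, well above the uneven drag of 0.05 to 0.15 N m before; more than 14 N there (about 0.4 N m at the dial) is forcing.
- drawer (a joint): How far (m) the drawer is out, towards the front (-x of the box): 0 shut, stop at 0.085. Some 1.5 N of friction; stays where it is left. Locked, it moves only about 1 mm; more than 20 N on the locked latch is too hard.
- drawer_pull (a point): Grip point on the upright steel post before the drawer: post 16 (x) by 14 (y) mm, 30 to 74 mm above the table; the point is on its axis, 58 mm above the table and 139 mm in front of the box's centre when shut. The drawer's face is 37 mm behind the point; a neck 30 to 42 mm above the table joins them.
- bulb_carton: Bystander: small cardboard carton 34 x 50 x 24 mm on the back strip of the strongbox's top; origin under its centre.
- spacer_ring: Bystander: steel ring 26 mm across, 12 mm high, on the back strip of the strongbox's top; origin under its centre.
- mirror_housing: Bystander: dark red car wing mirror, 110 x 190 x 105 mm, on the table to the left; origin under its centre.
- fog_lamp: Bystander: black round fog lamp, 108 mm across, 75 mm high, on the table to the right; origin under its centre.
- tape_roll: Bystander: brown tape roll lying flat, 100 mm across, 45 mm high, front right; origin under its centre.
- screwdriver: Bystander: screwdriver lying on the table, front left; origin under its middle.
- relay_carton: Bystander: cardboard carton 70 x 50 x 60 mm on the table at the right; origin under its centre.

How it is judged:
By the outcome, as a careful person would: the job done as asked, in the order asked, and still so for the second after the job is handed in, with the robot touching nothing.
It also fails if it takes over 72 s, if anything falls off the work surface, if the arm or the gripper's body presses on something with over 40 N, if the wrist force passes 120 N, or if a joint passes its speed limit or range.

## Robot

A 6-joint arm with a two-finger parallel gripper is mounted at the origin on the work surface. World frame = base frame: x ahead of the robot, y to its left, z up, the work surface at z = 0. Lengths are in mm, angles in degrees, forces in N, time in s.
With the tool pointing down it reaches from about 350 to 850 mm from the base axis. Payload 8.1 kg.
Tool frame: the origin (TCP) lies midway between the tips of the shut fingers; the grasp point (between the pads) lies 19 mm behind it; x points along the fingers, y is the direction in which the jaws open and shut, and the axes are right-handed (so a half turn about x gives the same grasp; the last joint's range is limited). The gripper opens to 85 mm and grips with 20 to 120 N. Pads are 22 mm wide; open, the fingers measure 114 mm over their backs; the gripper's body (76 mm by 85 mm) begins 54 mm behind the grasp point. The pads swing forward as they close: fully open they stand 13 mm farther back than shut.
Start: joints at [62.372, 7.471, 85.268, -0, 87.261, -4.893], TCP at [231.861, 553.395, 231.292] pointing down, gripper open.
Joint ranges: [-169.43, 169.43], [-51.17, 129.36], [1.28, 143.12], [-76.62, 256.62], [0, 156.53], [-152.29, 152.29]. Speed limits (degrees/s): [136.94, 136.94, 159.86, 180, 180, 180].

## Interface

Orientations are given as [roll, pitch, yaw] about the fixed x, y, z axes, in that order (R = Rz(yaw) Ry(pitch) Rx(roll)).
In Python, from bench import sense, snapshot, hand_in gives the robot as it stands.
- The arm moves only by the tool drive_tool, never from a script. Its argument "deltas" is a list of rows, each a list of 7 numbers: the closure in counts, from 0 (fully open) to 255 (shut), then the shift along the tool's x, y, z in m, then the turn, a rotation vector about the tool's x, y, z in rad. A call has exactly 10 rows; each row is the pose to reach, as a shift and turn from the pose commanded when the call began, along the tool's axes at that moment; what a row does not reach only later rows make up. A row lasts 1/12 s, in which the tool goes at most 41.7 mm and 7.16 degrees, less where a joint would pass 70% of its speed; a pose out of reach is approached as far as the arm can. A call with a gripper value outside its range is refused whole. The fingers move at their own pace and stop on an object; "squeeze" is the grip in N (left out, the last holds). Time passes only in rows, so rows that repeat a pose let the fingers close, or fill a call up. It gives the time, the measured TCP pose, the force and the opening at its end, in the units of the state.
- sense(): the state, without advancing time (a new reading comes with each control period).
- snapshot(name): name is "scene" or "top"; returns a dict with "frame" (420x560x3 uint8, blue, green, red), "fx", "fy", "cx", "cy" (pixels), "rvec" (rotation vector, rad) and "tvec" (3), from world to camera coordinates, as OpenCV has them. Camera axes: x right, y down, z forward; pixel columns grow to the right and rows downward; lengths in mm; the calibration is good to about 2 mm. A picture is of the moment at which its call begins. There is no depth.
- hand_in(): hands the job in, once; it reports no verdict.
The state is a dict: "time": time; "joint_pos": joint angles; "qd": joint speeds; "joint_efforts": joint torques, N m; "tool_pos": TCP position; "tcp_rot": TCP orientation; "ft_force": force on the tool from outside, world axes, zero at the start; "wrist_torque": the same for the moment, N m; "finger_gap": finger opening in mm.
Only numpy, scipy, OpenCV 4.12 (cv2) and the standard library are available. Lean on these libraries where they do the work, as an engineer would, in place of code of your own. Each camera call takes 0.05 s, during which the arm holds its last target.

## Working session

There is one attempt and no reset: what is moved stays moved. The work goes in short steps, Python scripts to look and compute and a tool call to move; the robot and the scene stay as the last step left them, time stands still between calls to the robot, and variables do not carry over. Pictures are saved under pics/ and viewed, and the job is handed in when it is done.

Besides the shell and the picture viewer there is one more tool, called after "Request:" as name(argument=value, ...), one argument or row to a line, values as JSON. drive_tool: Moves the arm, as the interface text tells. Its arguments: {"type":"object","properties":{"deltas":{"type":"array","items":{"type":"array","items":{"type":"number"}}},"squeeze":{"type":"number"}},"required":["deltas"]}

```bash
ls; mkdir -p pics
python3 - <<'E'
from bench import sense,snapshot
import cv2
for n in("scene","top"):
    s=snapshot(n); cv2.imwrite(f"pics/{n}0.png",s["frame"]); print(n,s["fx"],s["fy"],s["cx"],s["cy"],s["rvec"],s["tvec"])
print(sense())
E
```

```text
pics
scene 390.7233117757977 390.7233117757977 274.08146943807185 210.3503544816702 [ 2.44002686  0.66617271 -0.21300231] [-452.6841844  -129.29136467 1184.34463866]
top 524.012114784435 524.012114784435 285.0677615922053 209.37481685327987 [ 2.18234417 -2.12621729  0.1283548 ] [  20.4445906   517.50876484 1433.2865919 ]
{'time': 0.1, 'joint_pos': array([ 6.23703895e+01,  7.50997900e+00,  8.53229849e+01, -1.05012404e-03,
        8.72611399e+01, -4.89237997e+00]), 'qd': array([ 0.01965499, -0.09033411, -0.08815203, -0.06401944,  0.10551038,
       -0.01638081]), 'joint_efforts': array([ 7.53635086e-04, -5.70948565e+01, -5.01944983e+01, -1.75602208e-04,
        8.14482453e-03,  7.14646058e-05]), 'tool_pos': array([231.65450471, 552.94595923, 230.35821215]), 'tcp_rot': array([ -94.25381233,   89.90589029, -116.99099177]), 'ft_force': array([ 0.16499484,  0.90425505, -0.42741453]), 'wrist_torque': array([ 0.05807187,  0.04130109, -0.03626344]), 'finger_gap': 85.2065967830263}
```

View pics/scene0.png

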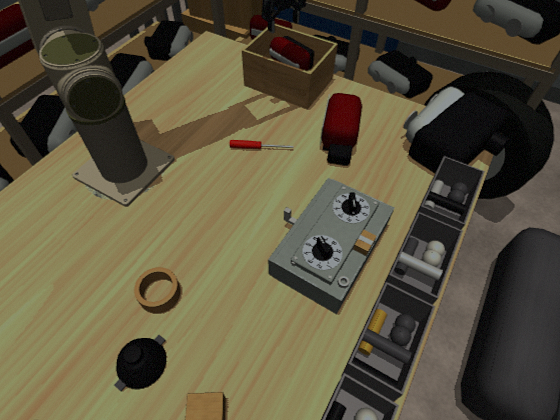

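View pics/top0.png

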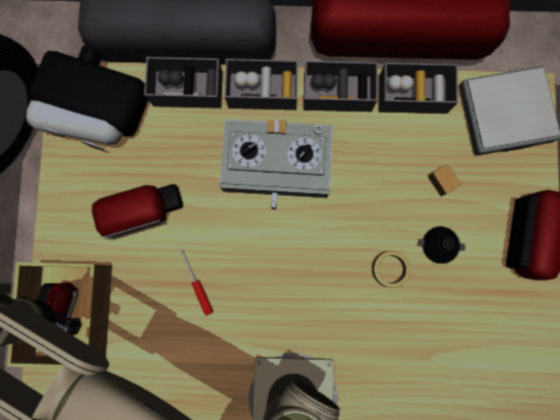

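Run:
```python
from bench import snapshot
import cv2
s=snapshot("top");f=s["frame"]
cv2.imwrite("pics/topz.png",cv2.resize(f[60:260,170:430],None,fx=3,fy=3,interpolation=cv2.INTER_CUBIC))
```

```text
(no output)
```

The scene view shows the box with both dials (about (351,207) and (322,250)) and its post at (288,214). The top view shows the left dial at (249,150), the right at (304,153) and the post at (275,200).

View pics/topz.png

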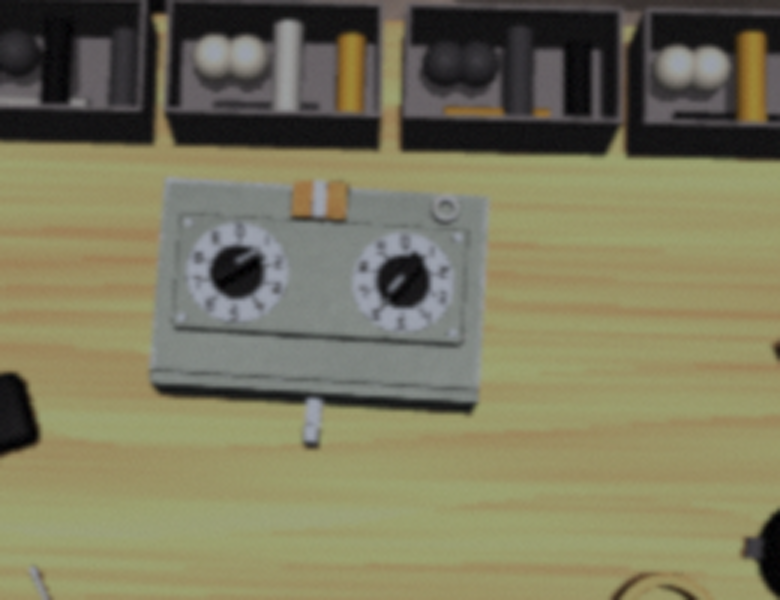

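```bash
cat > h.py <<'E'
import numpy as np,cv2
from bench import sense,snapshot
def cam(s):
    K=np.array([[s["fx"],0,s["cx"]],[0,s["fy"],s["cy"]],[0,0,1]]);R=cv2.Rodrigues(np.array(s["rvec"],float))[0]
    return K,R,np.array(s["tvec"],float)
def ray(s,uv,z):
    K,R,t=cam(s);d=R.T@np.linalg.solve(K,[uv[0],uv[1],1]);c=-R.T@t
    return c+d*(z-c[2])/d[2]
def proj(s,P):
    K,R,t=cam(s);p=cv2.projectPoints(np.atleast_2d(np.array(P,float)),np.array(s["rvec"],float),t,K,None)[0];return p[:,0]
def blob(s,center,rad,lo,hi):
    f=s["frame"];g=f.max(2).astype(int);m=((g>=lo)&(g<=hi)).astype(np.uint8)
    mm=np.zeros_like(m);cv2.circle(mm,tuple(int(c) for c in center),rad,1,-1);m&=mm
    return m
E
python3 - <<'E'
from h import *
s=snapshot("top");t=snapshot("scene")
for n,ss,cs in(("top",s,[(249,150),(304,153)]),("scene",t,[(351,207),(322,250)])):
    f=ss["frame"]
    for c in cs:
        # white disc
        hsv=cv2.cvtColor(f,cv2.COLOR_BGR2HSV); v=hsv[...,2]
        print(n,c,v[c[1]-2:c[1]+3,c[0]-22:c[0]+23:2][2])
cv2.imwrite("pics/scz.png",cv2.resize(t["frame"][170:310,260:400],None,fx=4,fy=4,interpolation=cv2.INTER_CUBIC))
E
```

```text
top (249, 150) [132 123 135 168 171 169 128  26  24  26  18  12   5  14  22  69 164 167
 164 161 135 133 133]
top (304, 153) [135 135 137 167 172 171 149  50  23  44 107  66  12  18  25  54 160 166
 163 159 131 118 125]
scene (351, 207) [108 107 135 137 123 140  64  17  21  15   7   5   0   4  12  13  65  88
  76 120 135 107 107]
scene (322, 250) [109 127 147 151 150 154   4   9  20  16   3   0   8  18  16  13  33 147
 112 114 115 109 114]
```

View pics/scz.png

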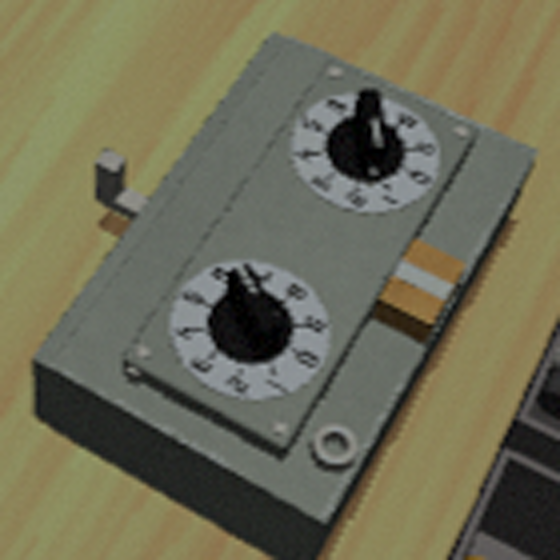

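The zoomed top view shows the left pointer's white line towards about 1.5 and the right one's towards about 5.8. Next I measure the discs, the bars and the post.

```bash
cat >> h.py <<'E'
def disc(s,c,z=98,r=32):
    # outer bright ring of number plate -> ellipse fit via mask hull
    f=s["frame"];v=f.max(2);sat=cv2.cvtColor(f,cv2.COLOR_BGR2HSV)[...,1]
    m=blob(s,c,r,145,255)
    cs,_=cv2.findContours(m,cv2.RETR_EXTERNAL,cv2.CHAIN_APPROX_NONE)
    k=max(cs,key=cv2.contourArea);e=cv2.fitEllipse(cv2.convexHull(k));return e
E
python3 - <<'E'
from h import *
for n,cs in(("top",[(249,150),(304,153)]),("scene",[(351,207),(322,250)])):
    s=snapshot(n);D=[]
    for c in cs:
        e=disc(s,c,r=24);p=ray(s,e[0],98);D.append(p);print(n,np.round(e[0],1),np.round(e[1],1),p.round(1))
    d=D[0]-D[1];print("sep",np.linalg.norm(d),"yaw",np.degrees(np.arctan2(-d[0],d[1])),"mid",(D[0]+D[1])/2)
    # black bar base flange/ pointer white line
    f=s["frame"].max(2).astype(int)
    for c,p in zip(cs,D):
        q=proj(s,[[p[0],p[1],134]])[0]
        u,v=np.round(q).astype(int);print("bar top ctr pix",q.round(1));print(f[v-9:v+10,u-9:u+10])
E
```

```text
top [248.7 150.5] [32.3 34. ] [666.7 136.3  98. ]
top [309.3 161.3] [13.8 32.6] [641.  -28.7  98. ]
sep 166.96751154564 yaw -8.851106789250823 mid [653.85919845  53.81435814  98.        ]
bar top ctr pix [247.7 147.3]
[[161 138 110 123 150 168 171 174 167 147 125 123 144 165 171 171 172 172
  168]
 [163 137 104 116 148 167 172 172 171 160 137 135 158 170 171 172 174 172
  167]
 [166 146 115 121 147 165 170 169 164 156 142 142 163 169 167 169 169 171
  166]
 [168 158 142 140 146 150 150 145 133 120 114 125 141 149 152 157 162 164
  166]
 [170 168 163 155 138 115  94  80  68  59  57  63  74  88 101 124 135 146
  163]
 [171 170 161 140 105  67  42  32  26  23  24  26  36  56  86 110 115 128
  155]
 [168 166 146 104  59  32  25  20  21  23  31  43  65  85 101 104  88  97
  127]
 [164 152 117  65  30  24  21  20  24  42  64  84 101  99  79  59  51  64
   94]
 [146 125  76  36  23  19  20  21  30  62  96 102  83  63  38  23  22  41
   82]
 [138 105  52  25  21  20  20  23  31  54  75  70  46  29  17   6   8  39
   91]
 [141  93  42  20  20  23  23  23  25  34  40  32  22  10   7   3   8  2
[... 4861 characters left out ...]
  21  23  17  16   0   8   0   2   0   7  31
  113]
 [ 96 127 109  48  16  12  14  17  14  17  19   5   7   5   4  13  41  90
  137]
 [110 153 159 129  59  45  16  13  20  15  16  11   0  18  32  67 126 157
  155]
 [150 153 153 152 159 132  68  65  55  40  43  50  58  63  92 138 155 153
  150]
 [135 150 148 150 152 154 155 154 145 122 122 140 160 158 140 130 152 149
  151]
 [151 150 152 149 148 151 127 113 155 155 153 154 151 153 116  97 151 150
  149]
 [151 150 150 152 150 145 124 120 152 151 150 151 149 152 130  98 136 150
  150]
 [150 151 149 148 124  74 108 149 152 149 150 152 150 148 144 153 151 151
  150]
 [154 155 151 121  89 109  69 106 147 152 151 148 150 127  93 126 144 152
  152]]
```

```bash
cat >> h.py <<'E'
def disc(s,c,r=24,th=145):
    m=blob(s,c,r,th,255)*255
    m=cv2.morphologyEx(m,cv2.MORPH_OPEN,np.ones((2,2),np.uint8))
    n,l,st,ct=cv2.connectedComponentsWithStats(m,connectivity=8)
    keep=np.isin(l,[i for i in range(1,n) if st[i,4]>=6])
    pts=np.argwhere(keep)[:,::-1].astype(np.float32)
    return cv2.fitEllipse(cv2.convexHull(pts[:,None]))
def wline(s,c,z=134,lo=60,hi=140,r=20,c0=None):
    pass
E
python3 - <<'E'
from h import *
for n,cs,r in(("top",[(249,150),(304,153)],21),("scene",[(351,207),(322,250)],23)):
    s=snapshot(n);D=[]
    for c in cs:
        e=disc(s,c,r=r,th=145);p=ray(s,e[0],98);D.append(p);print(n,np.round(e[0],1),np.round(e[1],1),p.round(1))
    d=D[0]-D[1];print("sep",np.linalg.norm(d),"yaw",np.degrees(np.arctan2(-d[0],d[1])),"mid",(D[0]+D[1])/2)
    o=cv2.resize(s["frame"],None,fx=4,fy=4,interpolation=cv2.INTER_CUBIC)
    for c in cs:
        e=disc(s,c,r=r);cv2.ellipse(o,((e[0][0]*4+1.5,e[0][1]*4+1.5),(e[1][0]*4,e[1][1]*4),e[2]),(0,0,255),1)
    x,y=np.mean(cs,0)*4;x=int(x);y=int(y)
    cv2.imwrite(f"pics/{n}1.png",o[y-200:y+220,x-260:x+260])
E
```

```text
top [249.7 151.3] [32.7 33.7] [664.6 133.4  98. ]
top [304.8 154.7] [33.2 33.8] [659. -16.  98.]
sep 149.5865799421245 yaw -2.140541810080631 mid [661.793609    58.69865282  98.        ]
scene [351.7 208.8] [27.9 35.5] [670.6 134.5  98. ]
scene [323. 253.] [33.1 38.1] [665.  -15.4  98. ]
sep 150.08808909981468 yaw -2.1443406682319996 mid [667.82425859  59.55245749  98.        ]
```

View pics/top1.png

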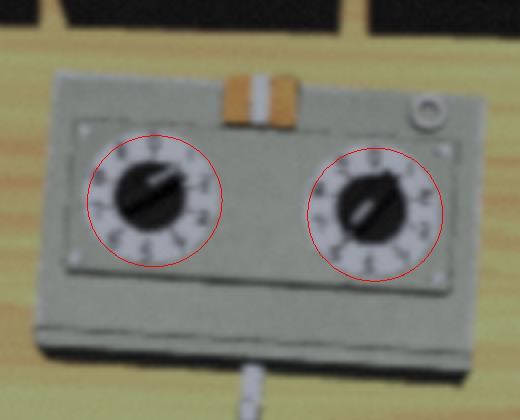

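View pics/scene1.png

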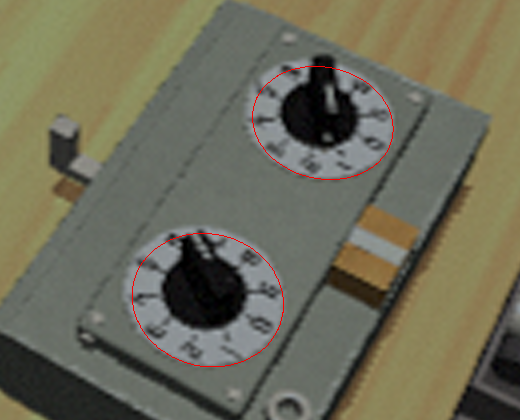

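```bash
sed -i '/MORPH_OPEN/d' h.py
python3 - <<'E'
from h import *
for n,cs,r in(("top",[(249,150),(304,153)],20),("scene",[(350,207),(322,251)],22)):
    s=snapshot(n);D=[]
    for th in (140,148,152):
        D=[]
        for c in cs:
            e=disc(s,c,r=r,th=th);p=ray(s,e[0],98);D.append(p);print(n,th,np.round(e[0],1),np.round(e[1],1),p.round(1))
        d=D[0]-D[1];print("sep",np.linalg.norm(d),"yaw",np.degrees(np.arctan2(-d[0],d[1])),"mid",(D[0]+D[1])/2)
s=snapshot("top")
# white line points projected at z=134 for each dial
f=s["frame"].max(2).astype(float)
for c in [(249,150),(304,153)]:
    m=blob(s,c,9,60,255)
    nl,l,st,ct=cv2.connectedComponentsWithStats(m)
    for i in range(1,nl):
        if st[i,4]<8: continue
        pix=np.argwhere(l==i)[:,::-1]; w=np.array([f[v,u]-30 for u,v in pix])
        W=np.array([ray(s,p,134)[:2] for p in pix]);mu=(W*w[:,None]).sum(0)/w.sum()
        ev,V=np.linalg.eigh(np.cov(W.T,aweights=w));print(c,i,st[i],mu.round(1),np.sqrt(ev),V[:,1],np.degrees(np.arctan2(V[1,1],V[0,1])))
E
```

```text
top 140 [248.7 150.4] [33.5 34.4] [667.1 136.3  98. ]
top 140 [303.8 153.6] [33.3 34.9] [662.  -13.2  98. ]
sep 149.57070299765502 yaw -1.9439200142419277 mid [664.57837137  61.53249732  98.        ]
top 148 [248.7 150.3] [32.7 33.5] [667.4 136.3  98. ]
top 148 [303.8 153.6] [32.8 33.7] [661.9 -13.2  98. ]
sep 149.59323481397678 yaw -2.1014819580264996 mid [664.61086281  61.5593843   98.        ]
top 152 [248.5 150.3] [32.  33.3] [667.4 136.7  98. ]
top 152 [303.8 153.7] [32.6 33.2] [661.8 -13.3  98. ]
sep 150.11909105558613 yaw -2.1503306178255213 mid [664.59423448  61.66052352  98.        ]
scene 140 [351.8 204.1] [35.9 37.3] [664.8 148.   98. ]
scene 140 [322.1 251.8] [33.6 38.8] [661.8 -13.5  98. ]
sep 161.5603390339641 yaw -1.0866734397875142 mid [663.31370016  67.25987726  98.        ]
scene 148 [350.7 207.8] [27.8 35.2] [667.3 135.9  98. ]
scene 148 [322.  252.1] [33.  38.4] [662.1 -14.2  98. ]
sep 150.25222384640693 yaw -1.9800210062916617 mid [664.65466923  60.8606106   98.        ]
scene 152 [351.6 206.2] [24.8 29.3] [667.3 141.6  98. ]
scene 152 [322.4 251.9] [32.8 36.6] [662.5 -13.3  98. ]
sep 155.04965617495827 yaw -1.7686868077066016 mid [664.93932095  64.14030787  98.        ]
(249, 150) 1 [248 141  11  18  41] [666.5 121.5] [ 6.76514245 14.16982754] [-0.9472841  -0.32039481] -161.31319676688824
(304, 153) 1 [296 144  11   7  14] [673.9  -3.5] [2.13054909 9.44258953] [-0.49431748  0.86928145] 119.62475410951126
(304, 153) 4 [299 152   6   5  18] [652.4  -6.3] [1.87646074 4.76587901] [-0.70851437  0.70569638] 135.11416864153836
```

Run:
```python
from h import *
yaw=-2.1
for n,cs in(("top",[(667.3,136.3),(661.9,-13.4)]),("scene",[(667.3,136.3),(661.9,-13.4)])):
    s=snapshot(n);f=s["frame"].max(2).astype(float)
    for P in cs:
        c=proj(s,[[*P,134]])[0];print(n,"axis pix",c.round(1))
        H,W=f.shape;sel=[]
        for v in range(int(c[1])-12,int(c[1])+13):
            for u in range(int(c[0])-12,int(c[0])+13):
                w=ray(s,(u,v),134)[:2];d=np.hypot(*(w-P))
                if d<(19 if n=="top" else 20) and f[v,u]>50: sel.append((u,v,*w,f[v,u]-40))
        a=np.array(sel); 
        if len(a)<4: continue
        w=a[:,4];X=a[:,2:4];mu=(X*w[:,None]).sum(0)/w.sum();ev,V=np.linalg.eigh(np.cov(X.T,aweights=w))
        ang=np.degrees(np.arctan2(V[1,1],V[0,1]));off=mu-np.array(P)
        if off@V[:,1]<0: ang+=180
        print(len(a),mu.round(1),"off",off.round(1),"std",np.sqrt(ev).round(1),"dir",ang%360,"offdir",np.degrees(np.arctan2(off[1],off[0])),"dial deg cw",(yaw-ang)%360,"number",((yaw-ang)%360)/36)
s=snapshot("top")
o=cv2.resize(s["frame"][125:180,225:330],None,fx=7,fy=7,interpolation=cv2.INTER_CUBIC);cv2.imwrite("pics/dz.png",o)
P=np.array([664.6,61.5]);ex=np.array([np.cos(np.radians(yaw)),np.sin(np.radians(yaw))]);pp=P-139*ex
print("pull expected",pp,proj(s,[[*pp,74]]),proj(snapshot("scene"),[[*pp,74]]))
```

```text
top axis pix [247.7 147.1]
46 [678.  136.7] off [10.7  0.4] std [ 5.1 10.4] dir 86.20257048625506 offdir 1.9425305013388368 dial deg cw 271.69742951374496 number 7.547150819826249
top axis pix [304.3 150.5]
36 [665.9  -9.2] off [4.  4.2] std [ 6.  13.2] dir 347.31989744702923 offdir 47.01494955712146 dial deg cw 10.580102552970743 number 0.29389173758252063
scene axis pix [353.2 198.9]
80 [670.4 140.6] off [3.1 4.3] std [ 8.4 11.5] dir 20.18187659434821 offdir 54.01218689461211 dial deg cw 337.7181234056518 number 9.381058983490327
scene axis pix [323.8 243.7]
77 [664.   -3.3] off [ 2.1 10.1] std [6.  9.9] dir 11.87953860073992 offdir 78.12921903070561 dial deg cw 346.02046139926006 number 9.611679483312779
pull expected [525.69335326  66.59347551] [[273.08709133 203.92112099]] [[287.40143197 209.46003881]]
```

View pics/dz.png

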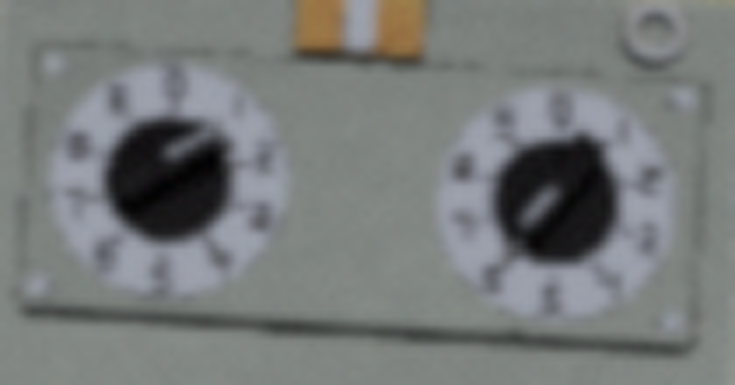

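The zoom shows the left line from (165,155) to (215,128) and the right line from (555,188) to (520,224).

Run:
```python
from h import *
s=snapshot("top")
for P,a,b in(((667.3,136.3),(165,155),(215,128)),((661.9,-13.4),(555,188),(520,224))):
    q=[ray(s,(225+(x+.5)/7-.5,125+(y+.5)/7-.5),134)[:2] for x,y in(a,b)]
    print([np.round(k-P,1) for k in q]);d=q[1]-q[0];ang=np.degrees(np.arctan2(d[1],d[0]));dd=(-2.1-ang)%360
    ang2=np.degrees(np.arctan2(*(((q[0]+q[1])/2-P)[::-1])))
    print("dir",ang,"off",ang2,"dial",dd,np.radians(dd),dd/36)
t=snapshot("scene");o=cv2.resize(t["frame"][180:275,295:385],None,fx=6,fy=6,interpolation=cv2.INTER_CUBIC);cv2.imwrite("pics/sz.png",o)
for P in((667.3,136.3),(661.9,-13.4)): print(proj(t,[[*P,134]]),((proj(t,[[*P,134]])-[295,180]+.5)*6-.5))
```

```text
[array([ 1. , -1.2]), array([ 11.9, -19.7])]
dir -59.50488113630042 off -58.25884420311946 dial 57.40488113630042 1.0019041825444261 1.5945800315639005
[array([-2.6,  1.1]), array([-16.7,  14. ])]
dir 137.7803677010637 off 142.07684594025358 dial 220.1196322989363 3.8418123318956936 6.114434230526008
[[353.15739171 198.93859949]] [[351.44435024 116.13159692]]
[[323.769372   243.72960109]] [[175.11623198 384.87760653]]
```

View pics/sz.png

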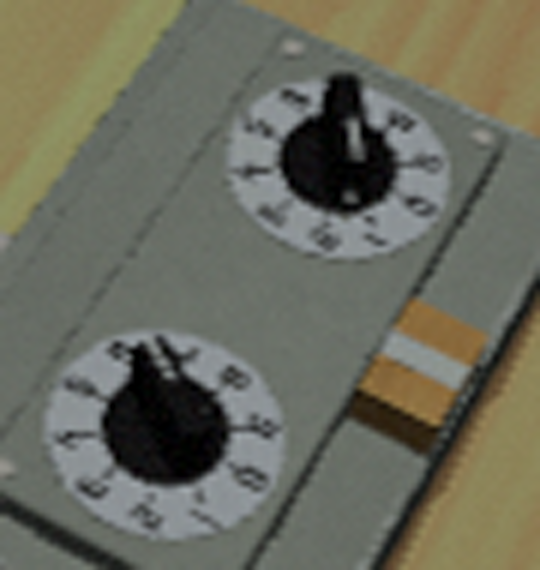

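Run:
```python
from h import *
s=snapshot("scene")
for P,a,b in(((667.3,136.3),(350,122),(360,158)),((661.9,-13.4),(176,377),(158,343))):
    q=[ray(s,(295+(x+.5)/6-.5,180+(y+.5)/6-.5),134)[:2] for x,y in(a,b)]
    print([np.round(k-P,1) for k in q]);d=q[1]-q[0];ang=np.degrees(np.arctan2(d[1],d[0]));dd=(-2.1-ang)%360
    print("dir",ang,"dial",dd,np.radians(dd),dd/36)
S=sense();from scipy.spatial.transform import Rotation as R
print(R.from_euler("xyz",S["tcp_rot"],degrees=True).as_matrix().round(4))
```

```text
[array([ 0.7, -3. ]), array([ 11.5, -17.7])]
dir -53.626089547443264 dial 51.52608954744326 0.8992999132803199 1.4312802652067573
[array([-1.2,  3.2]), array([-13.7,  13.2])]
dir 141.32303599759436 dial 216.57696400240565 3.7799811058152146 6.016026777844601
[[ 0.      0.3864  0.9223]
 [ 0.      0.9223 -0.3864]
 [-1.      0.      0.    ]]
```

Request:
drive_tool(
  deltas=[
    [60,0,-0.008,0.021,0,0,0],
    [60,0,-0.02,0.052,0,0,0],
    [60,0,-0.033,0.085,0,0,0],
    [60,0,-0.046,0.12,0,0,0],
    [60,0,-0.06,0.155,0,0,0],
    [60,0,-0.073,0.19,0,0,0],
    [60,0,-0.087,0.225,0,0,0],
    [60,0,-0.1,0.26,0,0,0],
    [60,0,-0.113,0.295,0,0,0],
    [60,0,-0.127,0.33,0,0,0],
  ],
  squeeze=40,
)

```text
time: 1.78
tool_pos: [488.3, 307.3, 231.5]
tcp_rot: [58.9, 90.0, 36.2]
ft_force: [0.4, -0.2, 1.0]
finger_gap: 65.6
```

Request:
drive_tool(
  deltas=[
    [100,0.003,-0.013,0.034,0.05,0,0],
    [100,0.008,-0.026,0.068,0.11,0,0],
    [100,0.012,-0.039,0.102,0.18,0,0],
    [110,0.017,-0.051,0.134,0.25,0,0],
    [110,0.022,-0.062,0.163,0.32,0,0],
    [120,0.027,-0.072,0.188,0.4,0,0],
    [120,0.032,-0.08,0.208,0.47,0,0],
    [120,0.036,-0.085,0.222,0.53,0,0],
    [120,0.039,-0.088,0.23,0.58,0,0],
    [120,0.041,-0.0895,0.2328,0.607,0,0],
  ],
)

```text
time: 2.62
tool_pos: [668.0, 134.7, 189.4]
tcp_rot: [-95.0, 90.0, -152.7]
ft_force: [-0.1, 1.2, -0.0]
finger_gap: 45.3
```

```bash
cat >> h.py <<'E'
from scipy.spatial.transform import Rotation as Ro
def to(P,ydir=None):
    """needed tool-frame shift to world P and turn (rad) about tool x to bring tool y to world dir ydir deg"""
    S=sense();M=Ro.from_euler("xyz",S["tcp_rot"],degrees=True).as_matrix()
    d=M.T@(np.array(P)-S["tool_pos"])
    y=np.degrees(np.arctan2(M[1,1],M[0,1]))
    print("t",S["time"],"pos",S["tool_pos"].round(1),"ydir",round(y,2),"xaxis",M[:,0].round(3),"gap",round(S["finger_gap"],1),"F",S["ft_force"].round(1),"T",S["wrist_torque"].round(3))
    print("shift m",(d/1000).round(4), None if ydir is None else "turn %.3f"%np.radians(y-ydir))
E
python3 - <<'E'
from h import *
to((667.3,136.3,108),32.5)
s=snapshot("top");cv2.imwrite("pics/t2.png",s["frame"])
E
```

```text
t 2.6167 pos [668.  134.7 189.4] ydir 32.24 xaxis [-0.001 -0.    -1.   ] gap 45.3 F [-0.1  1.2 -0. ] T [-0.02   0.041 -0.012]
shift m [ 0.0814  0.0004 -0.0017] turn -0.005
```

View pics/t2.png

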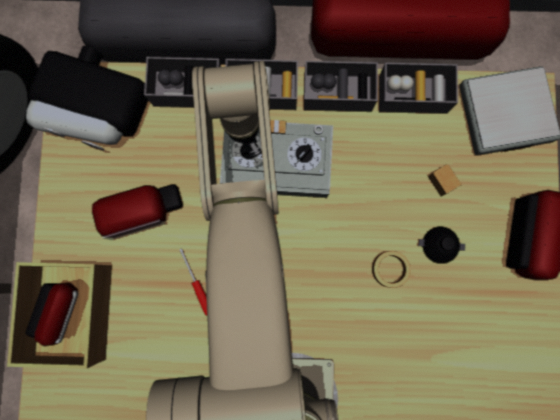

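Request:
drive_tool(
  deltas=[
    [120,0.006,0,0,0,0,0],
    [120,0.018,0,0,0,0,0],
    [120,0.032,0,0,0,0,0],
    [120,0.044,0,0,0,0,0],
    [120,0.055,0,0,0,0,0],
    [120,0.065,0,0,0,0,0],
    [120,0.073,0,0,0,0,0],
    [120,0.079,0,0,0,0,0],
    [120,0.082,0,0,0,0,0],
    [120,0.082,0,0,0,0,0],
  ],
)

```text
time: 3.5
tool_pos: [666.9, 136.1, 107.4]
tcp_rot: [-114.3, 89.9, -171.8]
ft_force: [0.4, -0.0, 0.1]
finger_gap: 45.0
```

Run:
```python
from h import *
to((667.3,136.3,108),32.5)
s=snapshot("scene");cv2.imwrite("pics/s3.png",cv2.resize(s["frame"][120:300,270:420],None,fx=4,fy=3.3,interpolation=cv2.INTER_CUBIC))
```

```text
t 3.5 pos [666.9 136.1 107.4] ydir 32.49 xaxis [-0.001 -0.    -1.   ] gap 45.0 F [ 0.4 -0.   0.1] T [ 0.034  0.02  -0.025]
shift m [-0.0006  0.0004  0.0001] turn -0.000
```

View pics/s3.png

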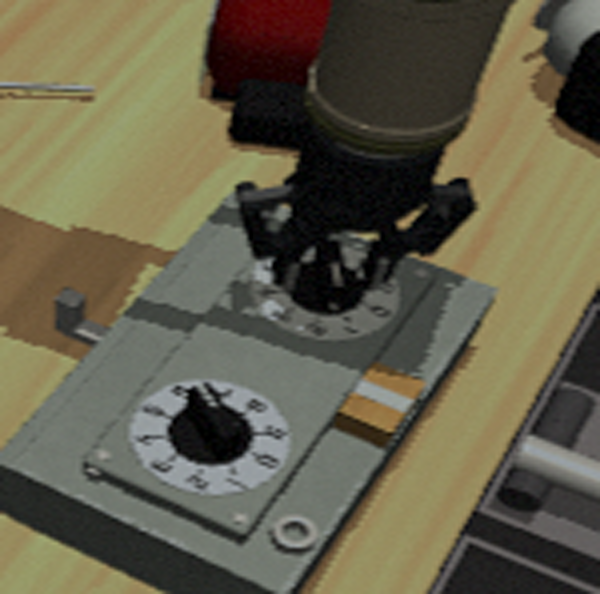

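The fingers straddle the left bar, which sits between them at about (325,290) in the zoomed picture. Closing now.

Request:
drive_tool(
  deltas=[
    [150,0,0,0,0,0,0],
    [180,0,0,0,0,0,0],
    [210,0,0,0,0,0,0],
    [240,0,0,0,0,0,0],
    [255,0,0,0,0,0,0],
    [255,0,0,0,0,0,0],
    [255,0,0,0,0,0,0],
    [255,0,0,0,0,0,0],
    [255,0,0,0,0,0,0],
    [255,0,0,0,0,0,0],
  ],
  squeeze=40,
)

```text
time: 4.38
tool_pos: [667.4, 136.0, 109.3]
tcp_rot: [21.3, 90.0, -36.3]
ft_force: [-3.7, -1.3, 4.9]
finger_gap: 13.2
```

Run:
```python
from h import *
to((667.3,136.3,108),32.5);print(sense()["joint_pos"].round(2))
```

```text
t 4.3833 pos [667.4 136.  109.3] ydir 32.49 xaxis [ 0. -0. -1.] gap 13.2 F [-3.7 -1.3  4.9] T [-0.295  0.622  0.096]
shift m [ 0.0013  0.0001 -0.0003] turn -0.000
[ 7.220e+00  2.435e+01  7.819e+01 -2.000e-02  7.744e+01 -2.526e+01]
```

Request:
drive_tool(
  deltas=[
    [255,0,0,0,0.05,0,0],
    [255,0,0,0,0.13,0,0],
    [255,0,0,0,0.22,0,0],
    [255,0,0,0,0.32,0,0],
    [255,0,0,0,0.42,0,0],
    [255,0,0,0,0.52,0,0],
    [255,0,0,0,0.61,0,0],
    [255,0,0,0,0.68,0,0],
    [255,0,0,0,0.73,0,0],
    [255,0,0,0,0.75,0,0],
  ],
  squeeze=30,
)

```text
time: 5.22
tool_pos: [666.6, 135.8, 109.2]
tcp_rot: [-51.8, 89.9, -152.5]
ft_force: [-8.3, -2.9, 8.1]
finger_gap: 13.5
```

```bash
cat >> h.py <<'E'
def dial(y): # jaw dir(deg)-> dial angle for bar dir = y-90 
    return np.radians((-2.1-(y-90))%360)
def st(off=0):
    S=sense();M=Ro.from_euler("xyz",S["tcp_rot"],degrees=True).as_matrix();y=np.degrees(np.arctan2(M[1,1],M[0,1]))
    print("t %.2f"%S["time"],"dial %.3f"%(dial(y+off)),"Tz %.3f"%S["wrist_torque"][2],"T",S["wrist_torque"].round(2),"F",S["ft_force"].round(1),"pos",S["tool_pos"].round(1),"gap %.1f"%S["finger_gap"],"j6eff %.3f"%S["joint_efforts"][5])
E
python3 - <<'E'
from h import *
st()
E
```

```text
t 5.22 dial 1.720 Tz 0.130 T [-0.51  1.41  0.13] F [-8.3 -2.9  8.1] pos [666.6 135.8 109.2] gap 13.5 j6eff 0.400
```

Request:
drive_tool(
  deltas=[
    [255,-0.0005,-0.0003,0,0.01,0,0],
    [255,-0.001,-0.0006,0,0.02,0,0],
    [255,-0.0015,-0.0009,0,0.03,0,0],
    [255,-0.0015,-0.0009,0,0.042,0,0],
    [255,-0.0015,-0.0009,0,0.054,0,0],
    [255,-0.0015,-0.0009,0,0.066,0,0],
    [255,-0.0015,-0.0009,0,0.078,0,0],
    [255,-0.0015,-0.0009,0,0.09,0,0],
    [255,-0.0015,-0.0009,0,0.1,0,0],
    [255,-0.0015,-0.0009,0,0.11,0,0],
  ],
  squeeze=30,
)

```text
time: 6.05
tool_pos: [666.3, 135.9, 109.4]
tcp_rot: [-9.3, 90.0, -116.2]
ft_force: [1.2, -5.3, -3.2]
finger_gap: 13.0
```

```bash
python3 -c "from h import *;st()"
```

```text
t 6.05 dial 1.828 Tz 0.025 T [-0.97 -0.33  0.02] F [ 1.2 -5.3 -3.2] pos [666.3 135.9 109.4] gap 13.0 j6eff -0.171
```

Request:
drive_tool(
  deltas=[
    [255,0.0002,0,0.0003,0.008,0,0],
    [255,0.0003,0,0.0005,0.016,0,0],
    [255,0.0003,0,0.0005,0.024,0,0],
    [255,0.0003,0,0.0005,0.032,0,0],
    [255,0.0003,0,0.0005,0.04,0,0],
    [255,0.0003,0,0.0005,0.048,0,0],
    [255,0.0003,0,0.0005,0.056,0,0],
    [255,0.0003,0,0.0005,0.064,0,0],
    [255,0.0003,0,0.0005,0.072,0,0],
    [255,0.0003,0,0.0005,0.08,0,0],
  ],
  squeeze=30,
)

```text
time: 6.88
tool_pos: [666.2, 135.9, 109.4]
tcp_rot: [-65.0, 90.0, -176.4]
ft_force: [3.8, -3.2, -6.9]
finger_gap: 13.6
```

```bash
python3 -c "from h import *;st()"
```

```text
t 6.88 dial 1.908 Tz 0.045 T [-0.62 -0.6   0.05] F [ 3.8 -3.2 -6.9] pos [666.2 135.9 109.4] gap 13.6 j6eff -0.125
```

Run:
```python
from h import *
s=snapshot("scene");cv2.imwrite("pics/s4.png",cv2.resize(s["frame"][170:310,265:405],None,fx=4.2,fy=4.2,interpolation=cv2.INTER_CUBIC))
```

```text
(no output)
```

View pics/s4.png

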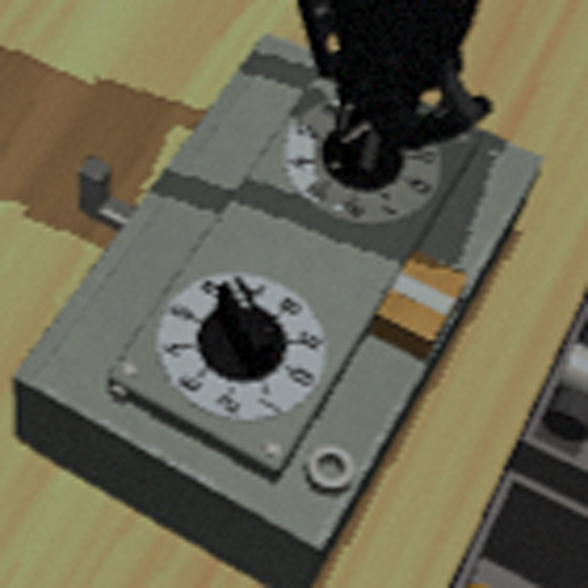

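The left dial is held near 3, and the rod stub shows at (118,390), still short. I go on slowly.

Request:
drive_tool(
  deltas=[
    [255,0,0,0,0.007,0,0],
    [255,0,0,0,0.014,0,0],
    [255,0,0,0,0.021,0,0],
    [255,0,0,0,0.028,0,0],
    [255,0,0,0,0.035,0,0],
    [255,0,0,0,0.042,0,0],
    [255,0,0,0,0.049,0,0],
    [255,0,0,0,0.056,0,0],
    [255,0,0,0,0.063,0,0],
    [255,0,0,0,0.07,0,0],
  ],
)

```text
time: 7.77
tool_pos: [666.2, 135.9, 109.4]
tcp_rot: [-77.1, 90.0, 167.5]
ft_force: [4.8, -2.9, -6.6]
finger_gap: 13.1
```

```bash
python3 -c "from h import *;st()"
```

```text
t 7.77 dial 1.978 Tz 0.033 T [-0.54 -0.76  0.03] F [ 4.8 -2.9 -6.6] pos [666.2 135.9 109.4] gap 13.1 j6eff -0.142
```

Request:
drive_tool(
  deltas=[
    [255,0,0,0,0.006,0,0],
    [255,0,0,0,0.012,0,0],
    [255,0,0,0,0.018,0,0],
    [255,0,0,0,0.024,0,0],
    [255,0,0,0,0.03,0,0],
    [255,0,0,0,0.036,0,0],
    [255,0,0,0,0.042,0,0],
    [255,0,0,0,0.048,0,0],
    [255,0,0,0,0.054,0,0],
    [255,0,0,0,0.06,0,0],
  ],
)

```text
time: 8.6
tool_pos: [666.1, 135.9, 109.4]
tcp_rot: [-69.3, 90.0, 171.9]
ft_force: [3.2, -2.7, -7.7]
finger_gap: 13.5
```

```bash
cat >> h.py <<'E'
def rodpic(name):
    s=snapshot("scene");cv2.imwrite(f"pics/{name}.png",cv2.resize(s["frame"][235:285,275:325],None,fx=8,fy=8,interpolation=cv2.INTER_CUBIC))
E
python3 -c "from h import *;st();rodpic('r1')"
```

```text
t 8.60 dial 2.038 Tz 0.042 T [-0.46 -0.51  0.04] F [ 3.2 -2.7 -7.7] pos [666.1 135.9 109.4] gap 13.5 j6eff -0.131
```

View pics/r1.png

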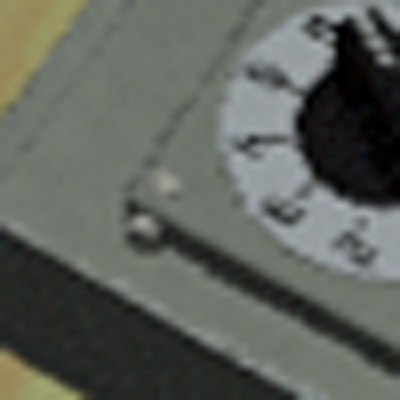

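Request:
drive_tool(
  deltas=[
    [255,0,0,0,0.006,0,0],
    [255,0,0,0,0.012,0,0],
    [255,0,0,0,0.018,0,0],
    [255,0,0,0,0.024,0,0],
    [255,0,0,0,0.03,0,0],
    [255,0,0,0,0.036,0,0],
    [255,0,0,0,0.042,0,0],
    [255,0,0,0,0.048,0,0],
    [255,0,0,0,0.054,0,0],
    [255,0,0,0,0.06,0,0],
  ],
)

```text
time: 9.48
tool_pos: [666.0, 136.0, 109.4]
tcp_rot: [-63.2, 90.0, 174.5]
ft_force: [0.7, -1.8, -8.8]
finger_gap: 13.6
```

Run:
```python
from h import *
st();s=snapshot("scene");cv2.imwrite("pics/s5.png",cv2.resize(s["frame"][180:290,290:390],None,fx=5.4,fy=5.4,interpolation=cv2.INTER_CUBIC))
```

```text
t 9.48 dial 2.098 Tz 0.064 T [-0.26 -0.21  0.06] F [ 0.7 -1.8 -8.8] pos [666.  136.  109.4] gap 13.6 j6eff -0.092
```

View pics/s5.png

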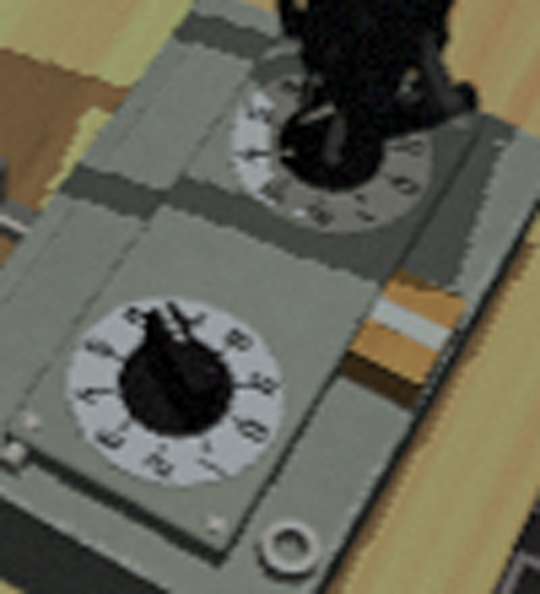

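The pointer's white nose at (288,155) shows the dial has turned with the grip, a little past 3, so I keep going.

Request:
drive_tool(
  deltas=[
    [255,0,0,0,0.006,0,0],
    [255,0,0,0,0.012,0,0],
    [255,0,0,0,0.018,0,0],
    [255,0,0,0,0.024,0,0],
    [255,0,0,0,0.03,0,0],
    [255,0,0,0,0.036,0,0],
    [255,0,0,0,0.042,0,0],
    [255,0,0,0,0.048,0,0],
    [255,0,0,0,0.054,0,0],
    [255,0,0,0,0.06,0,0],
  ],
)

```text
time: 10.37
tool_pos: [666.1, 136.0, 109.4]
tcp_rot: [-68.8, 90.0, 165.4]
ft_force: [-0.8, 0.0, -8.1]
finger_gap: 13.4
```

```bash
python3 -c "from h import *;st();rodpic('r2')"
```

```text
t 10.37 dial 2.158 Tz -0.005 T [-0.16  0.15 -0.  ] F [-0.8  0.  -8.1] pos [666.1 136.  109.4] gap 13.4 j6eff -0.089
```

View pics/r2.png

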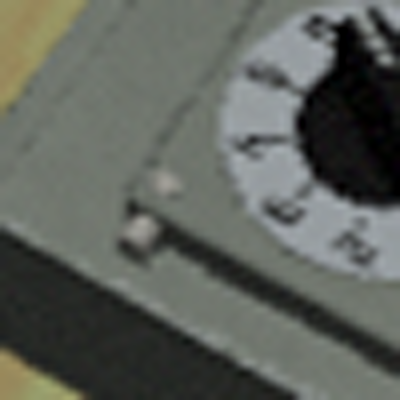

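The rod end has moved from (145,225) to (138,235), so the latch has dropped. Now small steps to feel for the stop.

Request:
drive_tool(
  deltas=[
    [255,0,0,0,0.005,0,0],
    [255,0,0,0,0.01,0,0],
    [255,0,0,0,0.015,0,0],
    [255,0,0,0,0.02,0,0],
    [255,0,0,0,0.025,0,0],
    [255,0,0,0,0.03,0,0],
    [255,0,0,0,0.03,0,0],
    [255,0,0,0,0.03,0,0],
    [255,0,0,0,0.03,0,0],
    [255,0,0,0,0.03,0,0],
  ],
)

```text
time: 11.25
tool_pos: [666.1, 136.0, 109.4]
tcp_rot: [-61.7, 90.0, 170.9]
ft_force: [-3.2, 0.5, -8.7]
finger_gap: 13.5
```

```bash
python3 -c "from h import *;st()"
```

```text
t 11.25 dial 2.187 Tz 0.029 T [0.01 0.55 0.03] F [-3.2  0.5 -8.7] pos [666.1 136.  109.4] gap 13.5 j6eff -0.012
```

Request:
drive_tool(
  deltas=[
    [255,0,0,0,0.005,0,0],
    [255,0,0,0,0.01,0,0],
    [255,0,0,0,0.015,0,0],
    [255,0,0,0,0.02,0,0],
    [255,0,0,0,0.02,0,0],
    [255,0,0,0,0.02,0,0],
    [255,0,0,0,0.02,0,0],
    [255,0,0,0,0.02,0,0],
    [255,0,0,0,0.02,0,0],
    [255,0,0,0,0.02,0,0],
  ],
)

```text
time: 12.08
tool_pos: [666.0, 136.0, 109.4]
tcp_rot: [-60.3, 90.0, 171.1]
ft_force: [-4.8, 1.4, -8.6]
finger_gap: 13.4
```

```bash
python3 -c "from h import *;st()"
```

```text
t 12.08 dial 2.207 Tz 0.017 T [0.15 0.88 0.02] F [-4.8  1.4 -8.6] pos [666.  136.  109.4] gap 13.4 j6eff 0.021
```

Request:
drive_tool(
  deltas=[
    [255,0,0,0,0.005,0,0],
    [255,0,0,0,0.01,0,0],
    [255,0,0,0,0.015,0,0],
    [255,0,0,0,0.02,0,0],
    [255,0,0,0,0.025,0,0],
    [255,0,0,0,0.025,0,0],
    [255,0,0,0,0.025,0,0],
    [255,0,0,0,0.025,0,0],
    [255,0,0,0,0.025,0,0],
    [255,0,0,0,0.025,0,0],
  ],
)

```text
time: 12.92
tool_pos: [666.0, 136.0, 109.4]
tcp_rot: [-51.1, 90.0, 178.9]
ft_force: [-4.8, 1.1, -7.8]
finger_gap: 13.2
```

```bash
python3 -c "from h import *;st()"
```

```text
t 12.92 dial 2.232 Tz 0.147 T [0.17 0.89 0.15] F [-4.8  1.1 -7.8] pos [666.  136.  109.4] gap 13.2 j6eff 0.160
```

Request:
drive_tool(
  deltas=[
    [255,0,0,0,0.005,0,0],
    [255,0,0,0,0.01,0,0],
    [255,0,0,0,0.015,0,0],
    [255,0,0,0,0.02,0,0],
    [255,0,0,0,0.025,0,0],
    [255,0,0,0,0.025,0,0],
    [255,0,0,0,0.025,0,0],
    [255,0,0,0,0.025,0,0],
    [255,0,0,0,0.025,0,0],
    [255,0,0,0,0.025,0,0],
  ],
)

```text
time: 13.75
tool_pos: [666.0, 136.0, 109.4]
tcp_rot: [-44.8, 90.0, -176.2]
ft_force: [-5.3, 1.3, -7.5]
finger_gap: 13.4
```

```bash
python3 -c "from h import *;st()"
```

```text
t 13.75 dial 2.257 Tz 0.310 T [0.09 0.95 0.31] F [-5.3  1.3 -7.5] pos [666.  136.  109.4] gap 13.4 j6eff 0.322
```

There is a steep, steady rise in torque (0.02, 0.15, 0.31 N m), which is the stop. Releasing and lifting.

Request:
drive_tool(
  deltas=[
    [200,0,0,0,0,0,0],
    [150,0,0,0,0,0,0],
    [120,0,0,0,0,0,0],
    [120,0,0,0,0,0,0],
    [120,-0.004,0,0,0,0,0],
    [120,-0.015,0,0,0,0,0],
    [120,-0.03,0,0,0,0,0],
    [120,-0.046,0,0,0,0,0],
    [120,-0.056,0,0,0,0,0],
    [120,-0.06,0,0,0,0,0],
  ],
)

```text
time: 14.58
tool_pos: [668.0, 136.1, 173.9]
tcp_rot: [138.6, 89.7, 7.2]
ft_force: [0.8, 0.3, 0.1]
finger_gap: 45.2
```

```bash
python3 -c "
from h import *;st();to((661.9,-13.4,168),49.5);rodpic('r3');s=snapshot('scene');cv2.imwrite('pics/s6.png',cv2.resize(s['frame'][180:290,290:390],None,fx=5.4,fy=5.4,interpolation=cv2.INTER_CUBIC))"
```

```text
t 14.58 dial 2.257 Tz 0.041 T [ 0.   -0.    0.04] F [0.8 0.3 0.1] pos [668.  136.1 173.9] gap 45.2 j6eff 0.000
t 14.5833 pos [668.  136.1 173.9] ydir -41.43 xaxis [ 0.006  0.001 -1.   ] gap 45.2 F [0.8 0.3 0.1] T [ 0.002 -0.001  0.041]
shift m [0.0057 0.0943 0.1162] turn -1.587
```

View pics/s6.png

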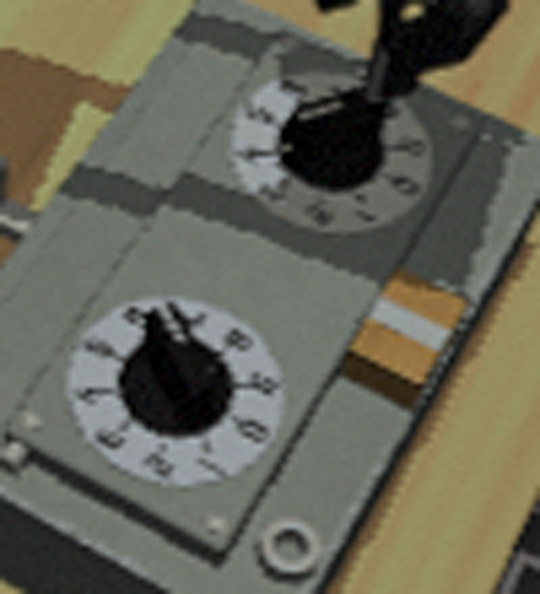

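View pics/r3.png

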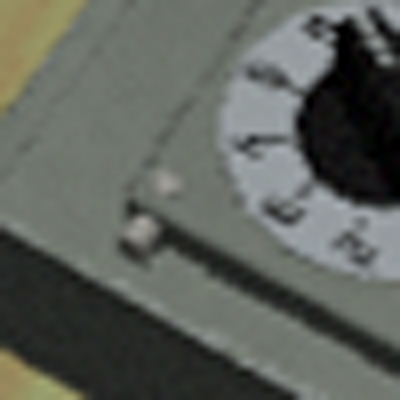

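The rod end is at (140,235). I check that against the projected rod tip positions.

Run:
```python
from h import *
s=snapshot("scene");a=np.radians(-2.1);ex=np.array([np.cos(a),np.sin(a)]);ey=np.array([-np.sin(a),np.cos(a)]);C=np.array([664.6,61.4])
for L in(2,9,16):
    p=C-44*ex-(131+L)*ey;q=proj(s,[[*p,89]])[0];print(L,((q-[275,235]+.5)*8-.5).round(0))
```

```text
2 [145. 230.]
9 [132. 249.]
16 [119. 267.]
```

Request:
drive_tool(
  deltas=[
    [120,0,0.005,0.006,-0.04,0,0],
    [120,0,0.015,0.018,-0.12,0,0],
    [120,0,0.028,0.034,-0.21,0,0],
    [120,0,0.041,0.05,-0.31,0,0],
    [120,0,0.054,0.066,-0.41,0,0],
    [120,0,0.067,0.082,-0.51,0,0],
    [120,0,0.079,0.096,-0.61,0,0],
    [120,0,0.088,0.107,-0.71,0,0],
    [120,0,0.0935,0.113,-0.81,0,0],
    [120,0,0.095,0.115,-0.9,0,0],
  ],
)

```text
time: 15.57
tool_pos: [660.5, -15.0, 167.9]
tcp_rot: [-93.6, 89.9, -173.3]
ft_force: [0.8, 0.4, -0.6]
finger_gap: 45.3
```

Request:
drive_tool(
  deltas=[
    [120,0,0,0,-0.09,0,0],
    [120,0,0,0,-0.18,0,0],
    [120,0.005,0,0,-0.27,0,0],
    [120,0.013,0,0,-0.36,0,0],
    [120,0.022,0,0,-0.45,0,0],
    [120,0.03,0,0,-0.53,0,0],
    [120,0.037,0,0,-0.6,0,0],
    [120,0.042,0,0,-0.65,0,0],
    [120,0.045,0,0,-0.687,0,0],
    [120,0.045,0,0,-0.687,0,0],
  ],
)

```text
time: 16.4
tool_pos: [659.8, -13.1, 121.8]
tcp_rot: [-145.0, 89.8, 174.6]
ft_force: [0.1, -0.5, -0.4]
finger_gap: 45.3
```

Run:
```python
from h import *
st();to((661.4,-13.4,109.5),49.5)
s=snapshot("scene");cv2.imwrite("pics/s7.png",cv2.resize(s["frame"][150:290,270:400],None,fx=4.2,fy=4.2,interpolation=cv2.INTER_CUBIC))
s=snapshot("top");cv2.imwrite("pics/t7.png",cv2.resize(s["frame"][110:210,210:340],None,fx=5,fy=5,interpolation=cv2.INTER_CUBIC))
```

```text
t 16.40 dial 0.668 Tz 0.013 T [-0.    0.01  0.01] F [ 0.1 -0.5 -0.4] pos [659.8 -13.1 121.8] gap 45.3 j6eff -0.943
t 16.4 pos [659.8 -13.1 121.8] ydir 49.6 xaxis [-0.004  0.    -1.   ] gap 45.3 F [ 0.1 -0.5 -0.4] T [-0.001  0.008  0.013]
shift m [0.0123 0.0008 0.0015] turn 0.002
```

View pics/s7.png

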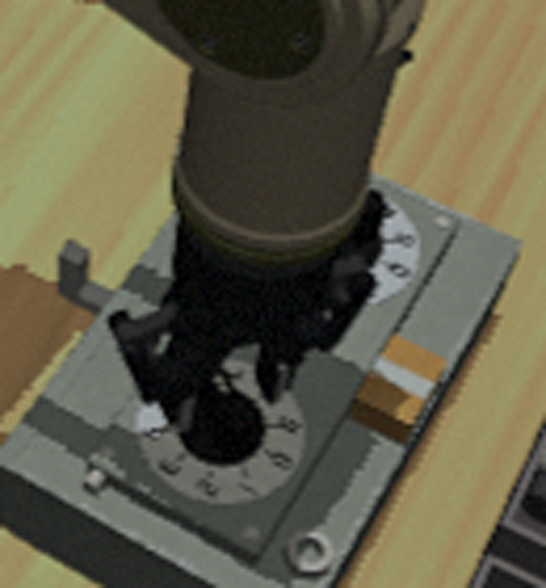

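View pics/t7.png

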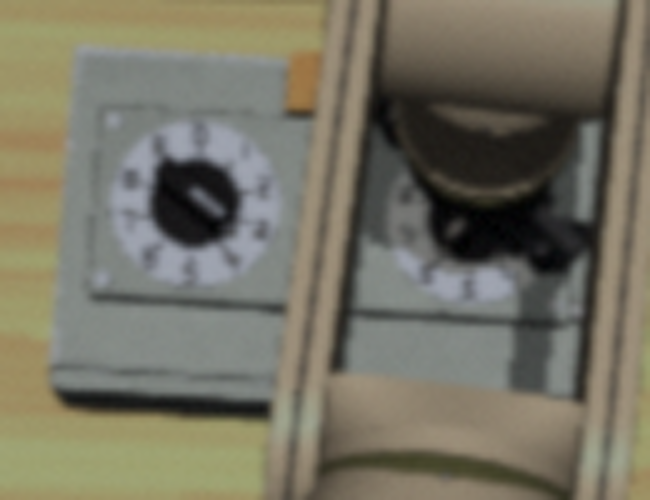

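The top view shows the left pointer resting at about 3.6, the scene view the rod standing out at (95,480). The jaws straddle the right bar, so I descend and close.

Request:
drive_tool(
  deltas=[
    [120,0.004,0,0,0,0,0],
    [120,0.009,0,0,0,0,0],
    [120,0.013,0,0,0,0,0],
    [120,0.0145,0,0,0,0,0],
    [150,0.0145,0,0,0,0,0],
    [200,0.0145,0,0,0,0,0],
    [255,0.0145,0,0,0,0,0],
    [255,0.0145,0,0,0,0,0],
    [255,0.0145,0,0,0,0,0],
    [255,0.0145,0,0,0,0,0],
  ],
  squeeze=30,
)

```text
time: 17.33
tool_pos: [661.6, -13.2, 110.2]
tcp_rot: [30.9, 90.0, -9.6]
ft_force: [1.4, -1.2, -0.7]
finger_gap: 13.8
```

```bash
python3 -c "
from h import *;st(180);to((661.4,-13.4,109.5),49.5)"
```

```text
t 17.33 dial 3.812 Tz -0.002 T [-0.04 -0.03 -0.  ] F [ 1.4 -1.2 -0.7] pos [661.6 -13.2 110.2] gap 13.8 j6eff -0.028
t 17.3333 pos [661.6 -13.2 110.2] ydir 49.5 xaxis [ 0. -0. -1.] gap 13.8 F [ 1.4 -1.2 -0.7] T [-0.044 -0.026 -0.002]
shift m [ 0.0007 -0.0002 -0.    ] turn -0.000
```

Request:
drive_tool(
  deltas=[
    [255,0,0,0,0.03,0,0],
    [255,0,0,0,0.09,0,0],
    [255,0,0,0,0.16,0,0],
    [255,0,0,0,0.23,0,0],
    [255,0,0,0,0.3,0,0],
    [255,0,0,0,0.37,0,0],
    [255,0,0,0,0.43,0,0],
    [255,0,0,0,0.48,0,0],
    [255,0,0,0,0.51,0,0],
    [255,0,0,0,0.53,0,0],
  ],
)

```text
time: 18.17
tool_pos: [661.4, -13.3, 110.2]
tcp_rot: [4.9, 90.0, -66.0]
ft_force: [-0.5, -1.5, 1.4]
finger_gap: 13.5
```

```bash
python3 -c "
from h import *;st(180)"
```

```text
t 18.17 dial 4.343 Tz 0.124 T [-0.14  0.08  0.12] F [-0.5 -1.5  1.4] pos [661.4 -13.3 110.2] gap 13.5 j6eff -0.015
```

Request:
drive_tool(
  deltas=[
    [255,0,0,0,0.009,0,0],
    [255,0,0,0,0.018,0,0],
    [255,0,0,0,0.027,0,0],
    [255,0,0,0,0.036,0,0],
    [255,0,0,0,0.045,0,0],
    [255,0,0,0,0.054,0,0],
    [255,0,0,0,0.063,0,0],
    [255,0,0,0,0.072,0,0],
    [255,0,0,0,0.081,0,0],
    [255,0,0,0,0.09,0,0],
  ],
)

```text
time: 19.0
tool_pos: [661.4, -13.3, 110.2]
tcp_rot: [7.4, 90.0, -68.6]
ft_force: [-2.2, -2.4, 5.6]
finger_gap: 13.6
```

```bash
python3 -c "
from h import *;st(180)"
```

```text
t 19.00 dial 4.433 Tz 0.075 T [-0.42  0.48  0.07] F [-2.2 -2.4  5.6] pos [661.4 -13.3 110.2] gap 13.6 j6eff -0.133
```

Request:
drive_tool(
  deltas=[
    [255,0,0,0,0.008,0,0],
    [255,0,0,0,0.016,0,0],
    [255,0,0,0,0.024,0,0],
    [255,0,0,0,0.032,0,0],
    [255,0,0,0,0.04,0,0],
    [255,0,0,0,0.048,0,0],
    [255,0,0,0,0.056,0,0],
    [255,0,0,0,0.064,0,0],
    [255,0,0,0,0.07,0,0],
    [255,0,0,0,0.07,0,0],
  ],
)

```text
time: 19.83
tool_pos: [661.4, -13.3, 110.2]
tcp_rot: [11.7, 90.0, -68.4]
ft_force: [-3.4, -2.2, 5.1]
finger_gap: 13.2
```

```bash
python3 -c "
from h import *;st(180);rodpic('r4')"
```

```text
t 19.83 dial 4.503 Tz 0.031 T [-0.51  0.59  0.03] F [-3.4 -2.2  5.1] pos [661.4 -13.3 110.2] gap 13.2 j6eff 0.188
```

View pics/r4.png

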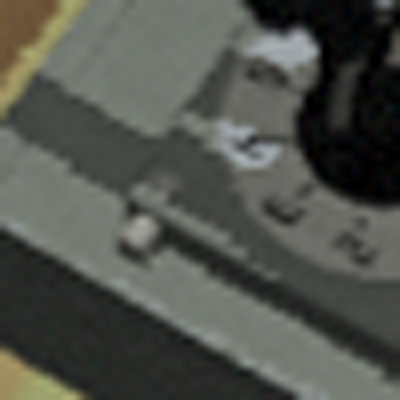

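The rod is unchanged at (140,235), standing at about 9 mm. I carry on slowly.

Request:
drive_tool(
  deltas=[
    [255,0,0,0,0.006,0,0],
    [255,0,0,0,0.012,0,0],
    [255,0,0,0,0.018,0,0],
    [255,0,0,0,0.024,0,0],
    [255,0,0,0,0.03,0,0],
    [255,0,0,0,0.036,0,0],
    [255,0,0,0,0.042,0,0],
    [255,0,0,0,0.048,0,0],
    [255,0,0,0,0.054,0,0],
    [255,0,0,0,0.06,0,0],
  ],
)

```text
time: 20.72
tool_pos: [661.4, -13.3, 110.2]
tcp_rot: [10.9, 90.0, -72.6]
ft_force: [-2.8, -2.7, 4.1]
finger_gap: 13.0
```

```bash
python3 -c "
from h import *;st(180);rodpic('r5')"
```

```text
t 20.72 dial 4.563 Tz 0.058 T [-0.35  0.47  0.06] F [-2.8 -2.7  4.1] pos [661.4 -13.3 110.2] gap 13.0 j6eff -0.092
```

View pics/r5.png

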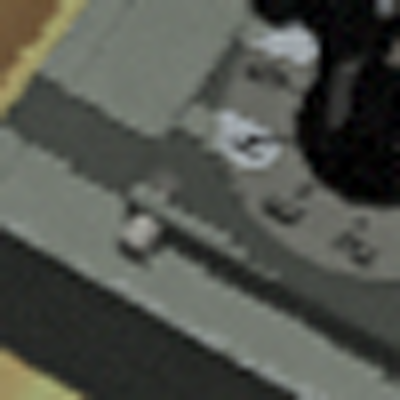

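The rod tip is still at (140,235), so the second drop has not happened yet.

Request:
drive_tool(
  deltas=[
    [255,0,0,0,0.006,0,0],
    [255,0,0,0,0.012,0,0],
    [255,0,0,0,0.018,0,0],
    [255,0,0,0,0.024,0,0],
    [255,0,0,0,0.03,0,0],
    [255,0,0,0,0.036,0,0],
    [255,0,0,0,0.042,0,0],
    [255,0,0,0,0.048,0,0],
    [255,0,0,0,0.054,0,0],
    [255,0,0,0,0.06,0,0],
  ],
)

```text
time: 21.6
tool_pos: [661.4, -13.3, 110.2]
tcp_rot: [-5.6, 90.0, -92.6]
ft_force: [-4.6, -2.3, 5.1]
finger_gap: 13.6
```

```bash
python3 -c "
from h import *;st(180);rodpic('r6')"
```

```text
t 21.60 dial 4.623 Tz 0.061 T [-0.45  0.59  0.06] F [-4.6 -2.3  5.1] pos [661.4 -13.3 110.2] gap 13.6 j6eff -0.114
```

View pics/r6.png

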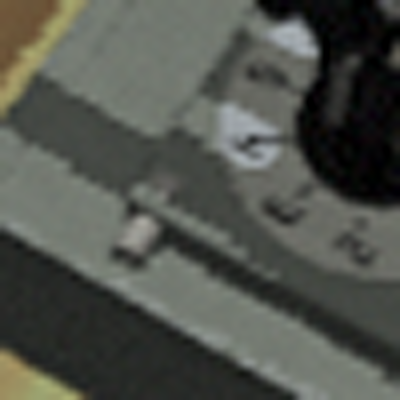

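The rod tip has moved to about (125,262), so the latch is dropping. I let it settle and then take small steps.

Request:
drive_tool(
  deltas=[
    [255,0,0,0,0,0,0],
    [255,0,0,0,0,0,0],
    [255,0,0,0,0.003,0,0],
    [255,0,0,0,0.007,0,0],
    [255,0,0,0,0.011,0,0],
    [255,0,0,0,0.015,0,0],
    [255,0,0,0,0.019,0,0],
    [255,0,0,0,0.023,0,0],
    [255,0,0,0,0.027,0,0],
    [255,0,0,0,0.03,0,0],
  ],
)

```text
time: 22.48
tool_pos: [661.4, -13.4, 110.2]
tcp_rot: [-5.8, 90.0, -94.5]
ft_force: [-4.0, -2.2, 4.7]
finger_gap: 13.3
```

```bash
python3 -c "
from h import *;st(180);rodpic('r7')"
```

```text
t 22.48 dial 4.653 Tz 0.033 T [-0.38  0.6   0.03] F [-4.  -2.2  4.7] pos [661.4 -13.4 110.2] gap 13.3 j6eff -0.048
```

View pics/r7.png

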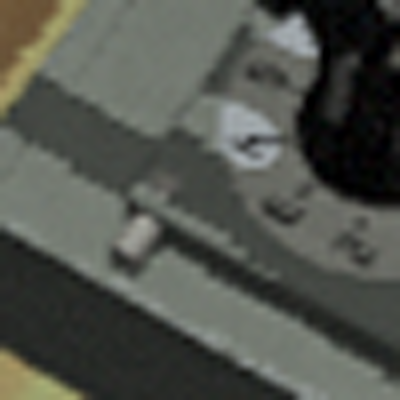

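The rod is now longer (tip at about (125,265), about 16 mm). Next, the stop.

Request:
drive_tool(
  deltas=[
    [255,0,0,0,0.005,0,0],
    [255,0,0,0,0.01,0,0],
    [255,0,0,0,0.015,0,0],
    [255,0,0,0,0.02,0,0],
    [255,0,0,0,0.025,0,0],
    [255,0,0,0,0.03,0,0],
    [255,0,0,0,0.03,0,0],
    [255,0,0,0,0.03,0,0],
    [255,0,0,0,0.03,0,0],
    [255,0,0,0,0.03,0,0],
  ],
)

```text
time: 23.37
tool_pos: [661.3, -13.3, 110.2]
tcp_rot: [-24.0, 90.0, -114.3]
ft_force: [-3.7, -2.4, 6.5]
finger_gap: 13.2
```

```bash
python3 -c "
from h import *;st(180)"
```

```text
t 23.37 dial 4.682 Tz -0.003 T [-0.45  0.65 -0.  ] F [-3.7 -2.4  6.5] pos [661.3 -13.3 110.2] gap 13.2 j6eff -0.001
```

Request:
drive_tool(
  deltas=[
    [255,0,0,0,0.005,0,0],
    [255,0,0,0,0.01,0,0],
    [255,0,0,0,0.015,0,0],
    [255,0,0,0,0.02,0,0],
    [255,0,0,0,0.025,0,0],
    [255,0,0,0,0.025,0,0],
    [255,0,0,0,0.025,0,0],
    [255,0,0,0,0.025,0,0],
    [255,0,0,0,0.025,0,0],
    [255,0,0,0,0.025,0,0],
  ],
)

```text
time: 24.2
tool_pos: [661.3, -13.3, 110.2]
tcp_rot: [-12.5, 90.0, -104.3]
ft_force: [-2.9, -3.6, 5.4]
finger_gap: 13.2
```

```bash
python3 -c "
from h import *;st(180)"
```

```text
t 24.20 dial 4.707 Tz -0.058 T [-0.4   0.56 -0.06] F [-2.9 -3.6  5.4] pos [661.3 -13.3 110.2] gap 13.2 j6eff 0.008
```

Request:
drive_tool(
  deltas=[
    [255,0,0,0,0.005,0,0],
    [255,0,0,0,0.01,0,0],
    [255,0,0,0,0.015,0,0],
    [255,0,0,0,0.02,0,0],
    [255,0,0,0,0.025,0,0],
    [255,0,0,0,0.025,0,0],
    [255,0,0,0,0.025,0,0],
    [255,0,0,0,0.025,0,0],
    [255,0,0,0,0.025,0,0],
    [255,0,0,0,0.025,0,0],
  ],
)

```text
time: 25.03
tool_pos: [661.3, -13.3, 110.2]
tcp_rot: [-47.2, 90.0, -140.5]
ft_force: [-4.0, -1.7, 6.0]
finger_gap: 13.3
```

```bash
python3 -c "
from h import *;st(180)"
```

```text
t 25.03 dial 4.732 Tz 0.018 T [-0.41  0.67  0.02] F [-4.  -1.7  6. ] pos [661.3 -13.3 110.2] gap 13.3 j6eff 0.007
```

Request:
drive_tool(
  deltas=[
    [255,0,0,0,0.005,0,0],
    [255,0,0,0,0.01,0,0],
    [255,0,0,0,0.015,0,0],
    [255,0,0,0,0.02,0,0],
    [255,0,0,0,0.02,0,0],
    [255,0,0,0,0.02,0,0],
    [255,0,0,0,0.02,0,0],
    [255,0,0,0,0.02,0,0],
    [255,0,0,0,0.02,0,0],
    [255,0,0,0,0.02,0,0],
  ],
)

```text
time: 25.87
tool_pos: [661.3, -13.3, 110.2]
tcp_rot: [-25.4, 90.0, -119.8]
ft_force: [-3.9, -2.3, 6.8]
finger_gap: 13.5
```

```bash
python3 -c "
from h import *;st(180)"
```

```text
t 25.87 dial 4.752 Tz -0.002 T [-0.47  0.58 -0.  ] F [-3.9 -2.3  6.8] pos [661.3 -13.3 110.2] gap 13.5 j6eff 0.007
```

Request:
drive_tool(
  deltas=[
    [255,0,0,0,0.004,0,0],
    [255,0,0,0,0.008,0,0],
    [255,0,0,0,0.012,0,0],
    [255,0,0,0,0.016,0,0],
    [255,0,0,0,0.02,0,0],
    [255,0,0,0,0.02,0,0],
    [255,0,0,0,0.02,0,0],
    [255,0,0,0,0.02,0,0],
    [255,0,0,0,0.02,0,0],
    [255,0,0,0,0.02,0,0],
  ],
)

```text
time: 26.7
tool_pos: [661.3, -13.3, 110.2]
tcp_rot: [-30.4, 90.0, -126.0]
ft_force: [-3.2, -2.9, 5.5]
finger_gap: 13.7
```

```bash
python3 -c "
from h import *;st(180)"
```

```text
t 26.70 dial 4.772 Tz -0.001 T [-0.48  0.61 -0.  ] F [-3.2 -2.9  5.5] pos [661.3 -13.3 110.2] gap 13.7 j6eff 0.014
```

Request:
drive_tool(
  deltas=[
    [255,0,0,0,0.004,0,0],
    [255,0,0,0,0.008,0,0],
    [255,0,0,0,0.012,0,0],
    [255,0,0,0,0.016,0,0],
    [255,0,0,0,0.02,0,0],
    [255,0,0,0,0.02,0,0],
    [255,0,0,0,0.02,0,0],
    [255,0,0,0,0.02,0,0],
    [255,0,0,0,0.02,0,0],
    [255,0,0,0,0.02,0,0],
  ],
)

```text
time: 27.53
tool_pos: [661.3, -13.3, 110.2]
tcp_rot: [-27.0, 90.0, -123.7]
ft_force: [-3.2, -2.2, 6.0]
finger_gap: 13.3
```

```bash
python3 -c "
from h import *;st(180)"
```

```text
t 27.53 dial 4.792 Tz 0.087 T [-0.46  0.71  0.09] F [-3.2 -2.2  6. ] pos [661.3 -13.3 110.2] gap 13.3 j6eff 0.045
```

Request:
drive_tool(
  deltas=[
    [255,0,0,0,0.004,0,0],
    [255,0,0,0,0.008,0,0],
    [255,0,0,0,0.012,0,0],
    [255,0,0,0,0.016,0,0],
    [255,0,0,0,0.02,0,0],
    [255,0,0,0,0.02,0,0],
    [255,0,0,0,0.02,0,0],
    [255,0,0,0,0.02,0,0],
    [255,0,0,0,0.02,0,0],
    [255,0,0,0,0.02,0,0],
  ],
)

```text
time: 28.37
tool_pos: [661.3, -13.3, 110.2]
tcp_rot: [-29.5, 90.0, -127.4]
ft_force: [-3.4, -3.1, 5.5]
finger_gap: 13.6
```

```bash
python3 -c "
from h import *;st(180)"
```

```text
t 28.37 dial 4.812 Tz 0.225 T [-0.46  0.69  0.22] F [-3.4 -3.1  5.5] pos [661.3 -13.3 110.2] gap 13.6 j6eff 0.183
```

One more small step to match the firmness of the left stop (about 0.3 N m).

Request:
drive_tool(
  deltas=[
    [255,0,0,0,0.003,0,0],
    [255,0,0,0,0.006,0,0],
    [255,0,0,0,0.009,0,0],
    [255,0,0,0,0.012,0,0],
    [255,0,0,0,0.015,0,0],
    [255,0,0,0,0.015,0,0],
    [255,0,0,0,0.015,0,0],
    [255,0,0,0,0.015,0,0],
    [255,0,0,0,0.015,0,0],
    [255,0,0,0,0.015,0,0],
  ],
)

```text
time: 29.2
tool_pos: [661.3, -13.3, 110.2]
tcp_rot: [-19.6, 90.0, -118.3]
ft_force: [-3.6, -2.8, 5.5]
finger_gap: 13.5
```

```bash
python3 -c "
from h import *;st(180)"
```

```text
t 29.20 dial 4.827 Tz 0.340 T [-0.46  0.65  0.34] F [-3.6 -2.8  5.5] pos [661.3 -13.3 110.2] gap 13.5 j6eff 0.320
```

Request:
drive_tool(
  deltas=[
    [200,0,0,0,0,0,0],
    [150,0,0,0,0,0,0],
    [120,0,0,0,0,0,0],
    [120,0,0,0,0,0,0],
    [120,-0.006,0,0,0,0,0],
    [120,-0.02,0,0,0,0,0],
    [120,-0.04,0,0,0,0,0],
    [120,-0.06,0,0,0,0,0],
    [120,-0.075,0,0,0,0,0],
    [120,-0.08,0,0,0,0,0],
  ],
)

```text
time: 30.03
tool_pos: [663.4, -13.3, 195.3]
tcp_rot: [93.5, 89.6, -5.1]
ft_force: [0.2, -0.5, 0.1]
finger_gap: 45.1
```

```bash
python3 -c "
from h import *;st(180);to((525.7,66.5,150),-92.1);s=snapshot('scene');cv2.imwrite('pics/s8.png',cv2.resize(s['frame'][170:310,260:400],None,fx=4.2,fy=4.2,interpolation=cv2.INTER_CUBIC))
s=snapshot('top');cv2.imwrite('pics/t8.png',cv2.resize(s['frame'][110:220,210:340],None,fx=5,fy=5,interpolation=cv2.INTER_CUBIC))"
```

```text
t 30.03 dial 4.827 Tz 0.003 T [ 0.03 -0.05  0.  ] F [ 0.2 -0.5  0.1] pos [663.4 -13.3 195.3] gap 45.1 j6eff -0.000
t 30.0333 pos [663.4 -13.3 195.3] ydir -8.65 xaxis [ 0.007 -0.001 -1.   ] gap 45.1 F [ 0.2 -0.5  0.1] T [ 0.03  -0.048  0.003]
shift m [ 0.0444 -0.1484 -0.0582] turn 1.456
```

View pics/s8.png

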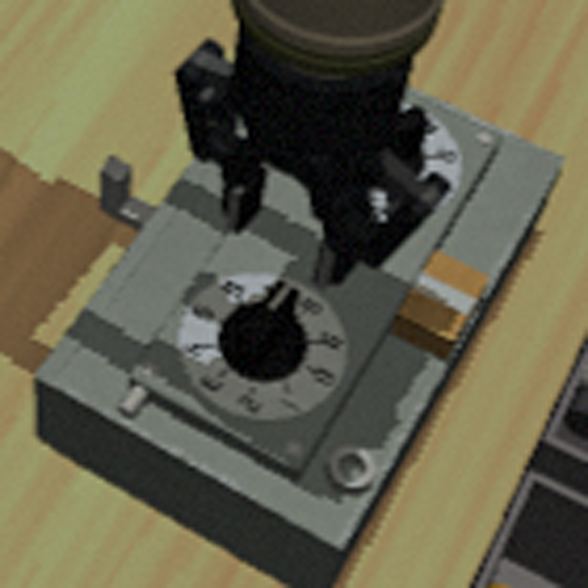

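View pics/t8.png

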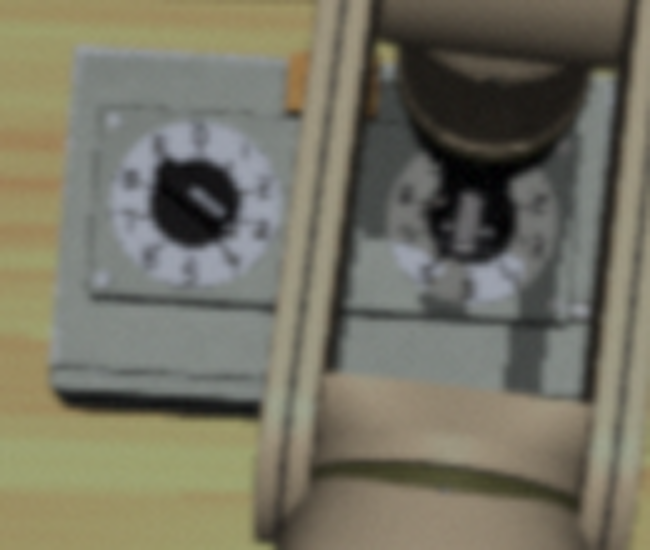

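The rod stands well out at (130,400) and the right pointer is at about 7.7. The post's top at (118,165) maps to pixel (287.7,208.9), which agrees with the expected (287.4,209.5). Moving over to the post.

Request:
drive_tool(
  deltas=[
    [120,0,-0.006,-0.003,0.04,0,0],
    [120,0,-0.02,-0.008,0.12,0,0],
    [120,0,-0.038,-0.015,0.21,0,0],
    [120,0,-0.058,-0.023,0.31,0,0],
    [120,0,-0.078,-0.031,0.41,0,0],
    [120,0,-0.098,-0.039,0.51,0,0],
    [120,0,-0.117,-0.047,0.61,0,0],
    [120,0,-0.132,-0.053,0.71,0,0],
    [120,0,-0.142,-0.057,0.81,0,0],
    [120,0,-0.146,-0.059,0.9,0,0],
  ],
)

```text
time: 30.97
tool_pos: [523.9, 67.9, 188.6]
tcp_rot: [-33.6, 89.9, 175.9]
ft_force: [-1.0, -0.6, -0.3]
finger_gap: 45.2
```

Request:
drive_tool(
  deltas=[
    [120,0,0,0,0.09,0,0],
    [120,0.008,0,0,0.18,0,0],
    [120,0.02,0,0,0.27,0,0],
    [120,0.034,0,0,0.36,0,0],
    [120,0.048,0,0,0.44,0,0],
    [120,0.062,0,0,0.5,0,0],
    [120,0.076,0,0,0.54,0,0],
    [120,0.088,0,0,0.56,0,0],
    [120,0.096,0,0,0.56,0,0],
    [120,0.1,0,0,0.56,0,0],
  ],
)

```text
time: 31.8
tool_pos: [524.6, 67.1, 87.9]
tcp_rot: [3.8, 89.8, -178.5]
ft_force: [-0.7, -1.0, 0.5]
finger_gap: 44.9
```

```bash
python3 -c "
from h import *;st();to((525.4,66.5,42),-92.1);s=snapshot('scene');cv2.imwrite('pics/s9.png',cv2.resize(s['frame'][130:270,230:370],None,fx=4.2,fy=4.2,interpolation=cv2.INTER_CUBIC))"
```

```text
t 31.80 dial 3.144 Tz 0.014 T [ 0.01 -0.01  0.01] F [-0.7 -1.   0.5] pos [524.6  67.1  87.9] gap 44.9 j6eff 0.176
t 31.8 pos [524.6  67.1  87.9] ydir -92.24 xaxis [-0.003 -0.    -1.   ] gap 44.9 F [-0.7 -1.   0.5] T [ 0.012 -0.013  0.014]
shift m [ 0.0459  0.0005 -0.001 ] turn -0.002
```

View pics/s9.png

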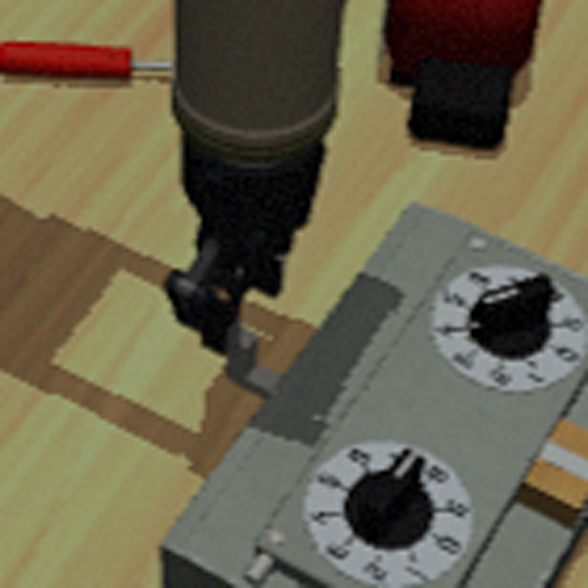

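The post at (240,340) lies between the two fingers. Descending and gripping.

Request:
drive_tool(
  deltas=[
    [120,0.006,0,0,0,0,0],
    [120,0.016,0,0,0,0,0],
    [120,0.027,0,0,0,0,0],
    [120,0.037,0,0,0,0,0],
    [120,0.044,0,0,0,0,0],
    [120,0.047,0,0,0,0,0],
    [150,0.047,0,0,0,0,0],
    [180,0.047,0,0,0,0,0],
    [200,0.047,0,0,0,0,0],
    [220,0.047,0,0,0,0,0],
  ],
  squeeze=25,
)

```text
time: 32.68
tool_pos: [526.4, 66.9, 43.7]
tcp_rot: [160.1, 89.9, -22.2]
ft_force: [0.9, -0.9, 0.2]
finger_gap: 13.6
```

Request:
drive_tool(
  deltas=[
    [255,0,0,0,0,0,0],
    [255,0,0,0,0,0,0],
    [255,0,0,0,0,0,0],
    [255,0,0,0,0,0,0],
    [255,0,0,0,0,0,0],
    [255,0,0,0,0,0,0],
    [255,0,0,0,0,0,0],
    [255,0,0,0,0,0,0],
    [255,0,0,0,0,0,0],
    [255,0,0,0,0,0,0],
  ],
)

```text
time: 33.52
tool_pos: [526.5, 66.9, 43.7]
tcp_rot: [170.4, 89.9, -11.9]
ft_force: [-0.9, -3.3, 5.7]
finger_gap: 13.9
```

```bash
python3 -c "
from h import *;st();to((520.4,66.7,42),-92.1)"
```

```text
t 33.52 dial 3.145 Tz 0.049 T [-0.24  0.21  0.05] F [-0.9 -3.3  5.7] pos [526.5  66.9  43.7] gap 13.9 j6eff 0.081
t 33.5167 pos [526.5  66.9  43.7] ydir -92.3 xaxis [ 0.001 -0.    -1.   ] gap 13.9 F [-0.9 -3.3  5.7] T [-0.236  0.213  0.049]
shift m [0.0017 0.0005 0.0061] turn -0.004
```

Request:
drive_tool(
  deltas=[
    [255,0,0,0.0003,0,0,0],
    [255,0,0,0.0006,0,0,0],
    [255,0,0,0.0009,0,0,0],
    [255,0,0,0.0012,0,0,0],
    [255,0,0,0.0015,0,0,0],
    [255,0,0,0.0018,0,0,0],
    [255,0,0,0.0021,0,0,0],
    [255,0,0,0.0024,0,0,0],
    [255,0,0,0.0027,0,0,0],
    [255,0,0,0.003,0,0,0],
  ],
)

```text
time: 34.35
tool_pos: [523.7, 67.0, 43.7]
tcp_rot: [173.5, 89.9, -8.8]
ft_force: [1.3, -3.2, 6.1]
finger_gap: 13.5
```

```bash
python3 -c "
from h import *;st()"
```

```text
t 34.35 dial 3.145 Tz 0.104 T [-0.47 -0.14  0.1 ] F [ 1.3 -3.2  6.1] pos [523.7  67.   43.7] gap 13.5 j6eff 0.082
```

Only 1.3 N resists after 3 mm, so the drawer is free. I pull to about 60 mm.

Request:
drive_tool(
  deltas=[
    [255,0,0,0.002,0,0,0],
    [255,0,0,0.005,0,0,0],
    [255,0,0,0.009,0,0,0],
    [255,0,0,0.013,0,0,0],
    [255,0,0,0.017,0,0,0],
    [255,0,0,0.021,0,0,0],
    [255,0,0,0.025,0,0,0],
    [255,0,0,0.028,0,0,0],
    [255,0,0,0.03,0,0,0],
    [255,0,0,0.031,0,0,0],
  ],
)

```text
time: 35.18
tool_pos: [492.4, 68.1, 43.6]
tcp_rot: [162.1, 89.9, -20.2]
ft_force: [1.7, -3.5, 6.3]
finger_gap: 13.7
```

```bash
python3 -c "
from h import *;st()"
```

```text
t 35.18 dial 3.145 Tz 0.123 T [-0.58 -0.22  0.12] F [ 1.7 -3.5  6.3] pos [492.4  68.1  43.6] gap 13.7 j6eff 0.083
```

Request:
drive_tool(
  deltas=[
    [255,0,0,0.002,0,0,0],
    [255,0,0,0.005,0,0,0],
    [255,0,0,0.009,0,0,0],
    [255,0,0,0.013,0,0,0],
    [255,0,0,0.017,0,0,0],
    [255,0,0,0.021,0,0,0],
    [255,0,0,0.024,0,0,0],
    [255,0,0,0.026,0,0,0],
    [255,0,0,0.027,0,0,0],
    [255,0,0,0.027,0,0,0],
  ],
)

```text
time: 36.02
tool_pos: [465.3, 69.2, 43.6]
tcp_rot: [149.7, 89.9, -32.6]
ft_force: [0.0, -5.3, 7.9]
finger_gap: 13.7
```

```bash
python3 -c "
from h import *;st()"
```

```text
t 36.02 dial 3.145 Tz 0.031 T [-0.65  0.04  0.03] F [ 0.  -5.3  7.9] pos [465.3  69.2  43.6] gap 13.7 j6eff 0.086
```

Request:
drive_tool(
  deltas=[
    [220,0,0,0,0,0,0],
    [180,0,0,0,0,0,0],
    [150,0,0,0,0,0,0],
    [120,0,0,0,0,0,0],
    [120,0,0,0,0,0,0],
    [120,-0.005,0,0,0,0,0],
    [120,-0.018,0,0,0,0,0],
    [120,-0.035,0,0,0,0,0],
    [120,-0.055,0,0,0,0,0],
    [120,-0.075,0,0,0,0,0],
  ],
)

```text
time: 36.85
tool_pos: [464.4, 69.7, 118.7]
tcp_rot: [-2.9, 89.9, 174.8]
ft_force: [0.5, -0.1, 0.6]
finger_gap: 45.0
```

Request:
drive_tool(
  deltas=[
    [120,-0.015,0,0.004,0,0,0],
    [120,-0.03,0,0.01,0,0,0],
    [120,-0.045,0,0.02,0,0,0],
    [120,-0.058,0,0.03,0,0,0],
    [120,-0.066,0,0.04,0,0,0],
    [120,-0.07,0,0.045,0,0,0],
    [120,-0.07,0,0.045,0,0,0],
    [120,-0.07,0,0.045,0,0,0],
    [120,-0.07,0,0.045,0,0,0],
    [120,-0.07,0,0.045,0,0,0],
  ],
)

```text
time: 37.68
tool_pos: [419.9, 71.3, 187.2]
tcp_rot: [4.6, 89.9, -177.7]
ft_force: [0.4, -0.3, 0.5]
finger_gap: 45.3
```

```bash
python3 -c "
from h import *;st();s=snapshot('scene');cv2.imwrite('pics/s10.png',s['frame'])
cv2.imwrite('pics/s11.png',cv2.resize(s['frame'][170:310,250:390],None,fx=4.2,fy=4.2,interpolation=cv2.INTER_CUBIC))
s=snapshot('top');cv2.imwrite('pics/t10.png',s['frame'])"
```

```text
t 37.68 dial 3.145 Tz -0.026 T [-0.02  0.02 -0.03] F [ 0.4 -0.3  0.5] pos [419.9  71.3 187.2] gap 45.3 j6eff -0.001
```

View pics/s10.png

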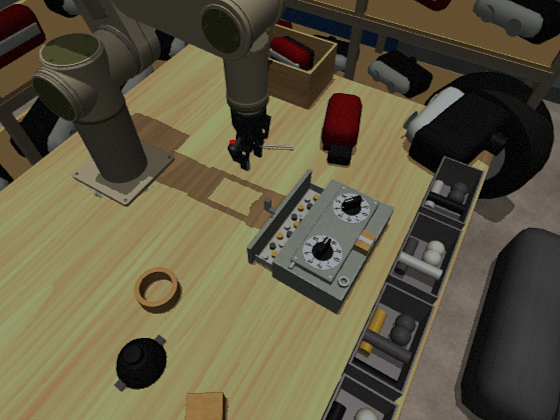

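View pics/s11.png

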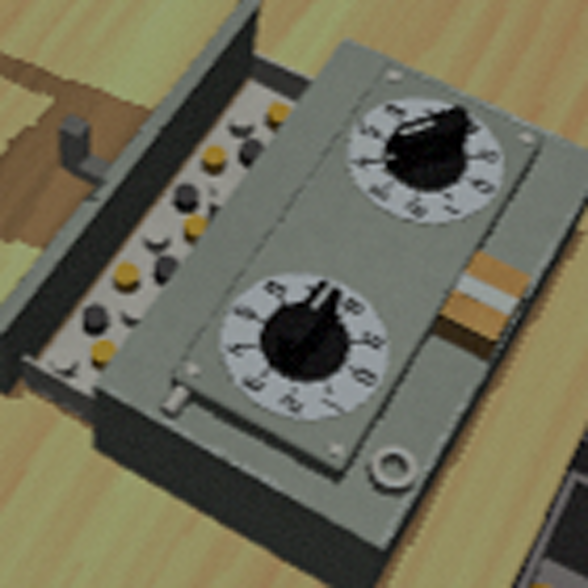

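View pics/t10.png

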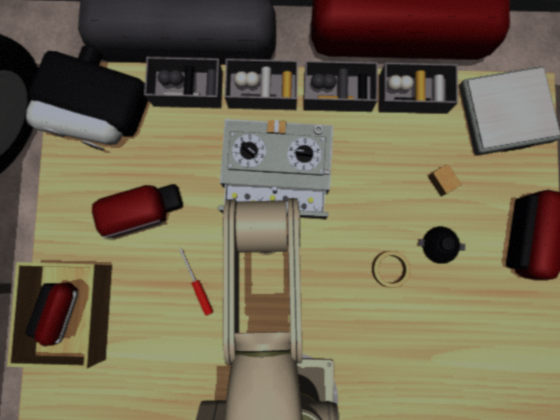

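The drawer stands out (post at (268,203), rod still standing out, dials at about 3.6 and 7.7), the gripper is clear and the bystanders are in place. Handing in.

Run:
```python
from h import *
s=snapshot("scene");print(ray(s,(250+(75.5)/4.2-.5,170+125.5/4.2-.5),74).round(0))
from bench import hand_in
print(hand_in())
```

```text
[465.  68.  74.]
the job is handed in; nothing more can be done
None
```

The strongbox is unlocked and its drawer is out about 60 mm, released, with the gripper well clear. I handed the job in at about 38 s.

- **Left dial:** I turned it clockwise past 3. The rod dropped from 2 to about 9 mm, and the dial met its stop near 2.26 rad at 0.31 N m.
- **Right dial:** I turned it the same way past 7. The rod dropped again to about 16 mm, and the dial met its stop near 4.83 rad at 0.34 N m. Both readings were under the 0.4 N m limit.
- **Drawer:** A gentle 3 mm pull first met only 1.3 N, so the lock was free. I then pulled slowly and let go.

**Last checks:** The camera put the post's top at about x = 465 mm, against 526 mm when shut, which agrees with the pull. The rod was still out, both pointers were where I left them, and the bystanders looked unmoved.

**What disagreed:**
- The drag torque before each stop mostly read 0.0 to 0.1 N m, below the stated range. I therefore relied on the rod pictures as well as the steep torque rise.
- While I held the dials and the post, there were side and vertical forces of up to about 8 N, because the grip was slightly off centre.

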